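# Lay the breakfast tray

## Task

Lay the wooden tray for a boiled-egg breakfast; left, right and behind are as seen from the robot, along the tray's edges. Lay the teaspoon flat on the tray close behind the plate, crosswise and centred on it, with the bowl to the left and the handle to the right; stand the small cup in the well of the saucer with its handle pointing to the right, the egg cup in the middle of the plate, and the salt shaker on the tray in the middle between plate and saucer. The plate and the saucer already stand where they belong: do not shift them.

Things in the scene. Friction and masses are not known exactly. Their poses are not given: they have to be found in the camera images.
- tray: wooden serving tray, 235 (front to back) x 385 mm (left to right) outside, fixed to the worktop; its floor is 8 mm above the worktop, front and back walls 32 mm high, end boards with hand slots 58 mm high, walls 11 mm thick. Origin: centre of its underside. x points away from the robot across the tray, y to the left along it, z up; the tray may be turned a little
- plate: white side plate, the larger of the two dishes on the tray, 126 mm across, smooth flat centre without a ring, 82 mm across and 5 mm above its underside, rim 13 mm high; loose, 0.26 kg; stands in the left or the right half of the tray. Origin: centre of its underside; x, y parallel to the tray's
- saucer: white saucer, the smaller dish on the tray, 106 mm across, rim 15 mm high, with a round raised ring 2 mm high round a flat well 55 mm across whose floor is 5 mm above the saucer's underside; loose, 0.2 kg; stands in the other half of the tray. Origin: centre of its underside; x, y parallel to the tray's
- egg_cup_center (a point): white egg cup without egg, 62 mm tall, foot 43 mm across, narrow stem, bowl 48 mm across from 48 mm height up to the open rim, hollow; 0.08 kg, standing on the worktop. Point: on its axis, half-way up (31 mm above its foot). Round, so its yaw means nothing
- cup_center (a point): small teal and cream cup, the smaller of the two cups standing about, bowl 64 mm across at the rim and 50 mm tall, foot 46 mm across, one loop handle reaching 59 mm from the axis; 0.12 kg, on the worktop. Point: on the bowl's axis, half-way up (25 mm above the foot). The handle points along -y of this frame; x is square to the handle, so the fingers close on the bowl along x
- cup_handle (a point): the handle loop of the same small cup: a point 54 mm from the bowl's axis and 32 mm above its foot
- teaspoon_center (a point): white teaspoon lying on the worktop, 139 mm long, 30 mm wide at the bowl, to be taken as 24 mm wide at its middle, 10 mm high, 0.02 kg. Point: middle of its length, 5 mm above its underside. x points along it toward the bowl end
- teaspoon_bowl (a point): the bowl of the same teaspoon: a point 55 mm from its middle, toward the bowl end
- salt_center (a point): salt shaker with a clear waist and a rounded grey top, 90 mm tall, foot 37 mm and belly 43 mm across from 18 to 44 mm up, narrowing to 34 mm at 66 mm and above; 0.1 kg, standing on the worktop. Point: on its axis, half-way up (45 mm). Round, so its yaw means nothing
There are look-alikes about, which are no part of the job. What is shaped like the part that bears salt_center but yellow is not meant. What is shaped like the part that bears egg_cup_center but purple is not meant.

How it is judged:
By the outcome, as a careful person would: the job done as asked, in the order asked, and still so for the second after the job is handed in, with the robot touching nothing.
It also fails if it takes over 104 s, if anything falls off the work surface, if the arm or the gripper's body presses on something with over 40 N, if the wrist force passes 120 N, or if a joint passes its speed limit or range.

## Robot

A 6-joint arm with a two-finger parallel gripper is mounted at the origin on a cart in front of the work surface, level with it; the furniture and walls round the work are solid. World frame = base frame: x ahead of the robot, y to its left, z up, the work surface at z = 0. Lengths are in mm, angles in rad, forces in N, time in s.
With the tool pointing down it reaches from about 350 to 775 mm from the base axis. Payload 7.3 kg.
Tool frame: the origin (TCP) lies between the finger pads; the fingertips stand bot.tips_ahead ahead of it and the grasp point (between the pads) lies 6 mm ahead of it (bot.tips_ahead is the distance from the TCP to the fingertips, in mm); z points along the fingers, y is the line along which they close (so a half turn about z gives the same grasp; the last joint's range is limited). The gripper opens to 92 mm and grips with 3 to 60 N. Pads are 19 mm wide; open, the fingers measure 130 mm over their backs; the gripper's body (75 mm by 190 mm) begins 47 mm behind the grasp point.
Start: joints at [-1.347, 0.342, 1.524, -0, 1.275, -0.146], TCP at [189.773, -489.519, 251.741] pointing down, gripper open.
Joint ranges: [-2.53, 2.53], [-0.77, 2.02], [0.04, 2.7], [-1, 4.14], [0.28, 2.66], [-3.11, 3.11]. Speed limits (rad/s): [2.57, 2.57, 3.14, 3.14, 3.14, 3.14].

## Interface

Orientations are given as [roll, pitch, yaw] about the fixed x, y, z axes, in that order (R = Rz(yaw) Ry(pitch) Rx(roll)).
In Python, from plant import bot gives the robot as it stands. The module is installed in compiled form; this text tells all that it offers.
- The arm moves only by the tool step_arm, never from a script. Its argument "targets" is one flat list of numbers, 7 for each row, row after row: the opening, from 0 (shut) to 1 (fully open), then the shift along the tool's x, y, z each as a share of 100 mm, from -1 to 1, then the turn, a rotation vector about the tool's x, y, z each as a share of pi/4 rad, from -1 to 1. A call has 1 to 20 rows; each row is the pose to reach, as a shift and turn from the pose commanded when the call began, along the tool's axes at that moment; what a row does not reach only later rows make up. A row lasts 1/8 s, in which the tool goes at most 62.5 mm and 10.7 degrees, less where a joint would pass 70% of its speed; a pose out of reach is approached as far as the arm can. A call with a number of a shift or a turn outside -1 to 1 is refused whole. A call with a gripper value outside its range is refused whole. The fingers move at their own pace and stop on an object; the grip force is fixed at half the most. Time passes only in rows, so rows that repeat a pose let the fingers close. It gives the time, the measured TCP pose, the force, the opening and the grip force at its end, in the units of the state.
- bot.get_obs(): the state, without advancing time (a new reading comes with each control period).
- bot.capture(name): name is "side" or "top" or "wrist"; returns (picture, depth): 420x560x3 uint8, blue, green, red; 420x560 float32, mm along the optical axis (not along the pixel's ray), 0 where there is no reading.
- bot.camera_info(name): a dict with "fx", "fy", "cx", "cy" (pixels), "camera_from_world" (4x4, takes a point from world to camera coordinates); the wrist camera has in their place "hand_eye" (4x4, takes a point from camera to tool coordinates, whose origin is the TCP and whose axes are the flange's). Camera axes: x right, y down, z forward; pixel columns grow to the right and rows downward; lengths in mm; the calibration is good to about 2 mm. A picture is of the moment at which its call begins: read the wrist's pose just before it. camera_info takes no time and is no camera call.
- bot.close_job(): hands the job in; it is judged then, once.
The state is a dict: "time": time; "joint_positions": joint angles; "dq": joint speeds; "tau": joint torques, N m; "tool_pos": TCP position; "tcp_rot": TCP orientation; "contact_force": force on the tool from outside, world axes, zero at the start; "moment": the same for the moment, N m; "grip_width": finger opening in mm; "finger_force": force on a finger pad.
Only numpy, scipy, OpenCV 4.12 (cv2) and the standard library are available. Lean on these libraries where they do the work, as an engineer would, in place of code of your own. Each camera call takes 0.05 s, during which the arm holds its last target. There are 200 camera calls.

## Working session

There is one attempt and no reset: what is moved stays moved. The work goes in short steps, Python scripts to look and compute and a tool call to move; the robot and the scene stay as the last step left them, time stands still between calls to the robot, and variables do not carry over. Pictures are saved under pics/ and viewed, at most 14 in all, crops included, and the job is handed in when it is done.

Besides the shell and the picture viewer there is one more tool, called after ">>>" as name(argument=value, ...) on one line, values as JSON. step_arm: Moves the arm, as the interface text tells. Shift numbers are shares of 100 mm and turn numbers shares of pi/4 rad, none past 1 either way. Its arguments: {"type":"object","properties":{"targets":{"type":"array"}},"required":["targets"]}

```bash
mkdir -p pics; python3 - <<'E'
from plant import bot
import cv2,numpy as np
o=bot.get_obs();print(o['time'],o['tool_pos'],o['tcp_rot'],o['grip_width'],bot.tips_ahead)
for n in('top','side'):
    p,d=bot.capture(n);cv2.imwrite(f'pics/{n}0.png',p);np.save(f'{n}0.npy',d)
    i=bot.camera_info(n);print(n,i)
print(bot.camera_info('wrist'))
E
```

```text
0.0 [ 189.69786773 -489.14000665  251.05252263] [-3.14007695e+00 -2.33647522e-04  3.69820540e-01] 91.84289737880235 25.0
top {'fx': 478.75821372843666, 'fy': 478.75821372843666, 'cx': 276.97230922863815, 'cy': 207.96283842165712, 'camera_from_world': array([[-3.41660340e-02, -9.99402567e-01, -5.21447852e-03,
         1.08580713e+02],
       [-8.10199139e-01,  3.07519454e-02, -5.85347480e-01,
         3.49027378e+02],
       [ 5.85158130e-01, -1.57742359e-02, -8.10765772e-01,
         1.53339821e+03],
       [ 0.00000000e+00,  0.00000000e+00,  0.00000000e+00,
         1.00000000e+00]])}
side {'fx': 396.07941237877304, 'fy': 396.07941237877304, 'cx': 282.05480992440346, 'cy': 208.8288039923528, 'camera_from_world': array([[-8.96901555e-01, -4.42130577e-01,  9.38902709e-03,
         3.94044176e+02],
       [-3.46476848e-01,  6.89349103e-01, -6.36200918e-01,
         1.09026191e+02],
       [ 2.74811561e-01, -5.73862674e-01, -7.71466291e-01,
         1.43999545e+03],
       [ 0.00000000e+00,  0.00000000e+00,  0.00000000e+00,
         1.00000000e+00]])}
{'fx': 318.2243259444983, 'fy': 318.2243259444983, 'cx': 284.8830225821572, 'cy': 209.65195630675925, 'hand_eye': array([[-1.22466549e-03, -9.67949540e-01, -2.51141769e-01,
         6.71811988e+01],
       [ 9.99999248e-01, -1.16864740e-03, -3.72191597e-04,
         3.02869060e-01],
       [ 6.67665095e-05, -2.51142036e-01,  9.67950243e-01,
        -1.32303676e+02],
       [ 0.00000000e+00,  0.00000000e+00,  0.00000000e+00,
         1.00000000e+00]])}
```

View pics/top0.png

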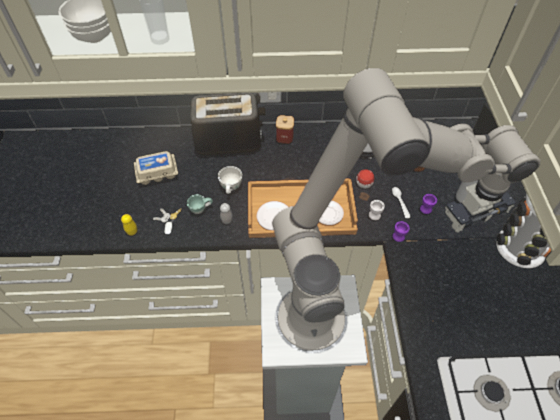

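View pics/side0.png

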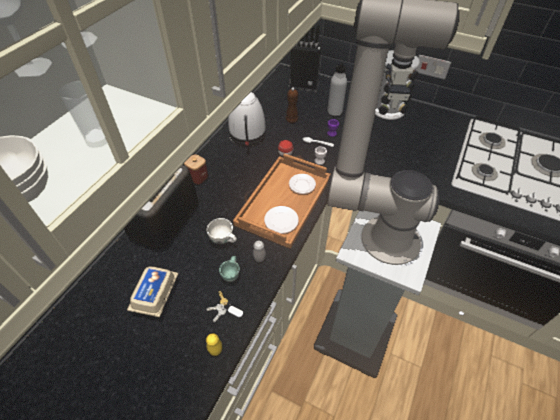

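The top picture shows:
- **Dishes:** plate at (272,215), saucer at (328,212).
- **Cups:** two candidates. The teal one at (197,204) is small and teal. The cream one at (230,180) is bigger.
- **Shakers:** grey-topped at (226,213) is the one meant; the yellow one at (130,224) is a look-alike.
- **Egg cups:** white at (376,210) is the one meant; purple at (429,204) and (401,231) are look-alikes.
- **Teaspoon:** (401,201).

I'll confirm these in one enlarged crop and measure them.

```bash
cat > h.py <<'E'
from plant import bot
import cv2,numpy as np
from scipy.spatial.transform import Rotation as R
def cloud(n,d,o=None):
    i=bot.camera_info(n);v,u=np.mgrid[:420,:560]
    P=np.stack([(u-i['cx'])/i['fx']*d,(v-i['cy'])/i['fy']*d,d],-1)
    if n=='wrist':
        T=np.eye(4);T[:3,:3]=R.from_euler('xyz',o['tcp_rot']).as_matrix();T[:3,3]=o['tool_pos'];T=T@i['hand_eye']
    else:T=np.linalg.inv(i['camera_from_world'])
    W=P@T[:3,:3].T+T[:3,3];W[d<=0]=np.nan;return W
E
python3 - <<'E'
from h import *
t=cv2.imread('pics/top0.png')
a=cv2.resize(t[160:250,100:300],None,fx=4,fy=4,interpolation=3)[:, :800]
b=cv2.resize(t[165:225,340:440],None,fx=4,fy=4,interpolation=3)
c=np.zeros((600,800,3),np.uint8);c[:360]=a;c[360:,:400]=b
s=cv2.imread('pics/side0.png');c[360:,400:]=cv2.resize(s[210:290,200:333],(400,240))
cv2.imwrite('pics/crop1.png',c)
for n in('top','side'):
    d=np.load(n+'0.npy');im=cv2.imread(f'pics/{n}0.png');W=cloud(n,d)
    m=(W[...,2]>5)&(W[...,2]<130)&(W[...,0]>250)&(W[...,0]<800)
    k,l,st,ce=cv2.connectedComponentsWithStats(m.astype(np.uint8))
    for j in range(1,k):
        if st[j,4]>25:
            q=W[l==j];print(n,st[j,:5],'mn',np.nanpercentile(q,2,0).round(),'mx',np.nanpercentile(q,98,0).round(),'med',np.nanmedian(q,0).round(),im[l==j].mean(0).round())
    g=np.abs(W[...,2])<6; print(np.nanmedian(W[...,2][(W[...,0]>400)&(W[...,0]<600)&g]))
E
```

```text
top [275 117  18  26 358] mn [760.  21.   9.] mx [798.  86. 103.] med [771.  54.  69.] [ 78.  99. 135.]
top [472 121  14  14 118] mn [ 672. -713.   73.] mx [ 743. -693.  128.] med [ 713. -702.  108.] [46. 49. 50.]
top [ 191  125   71   30 1428] mn [698. 156.  12.] mx [741. 412. 128.] med [709. 281.  74.] [41. 44. 47.]
top [359 143  15  16 120] mn [ 663. -297.    6.] mx [ 679. -248.   72.] med [ 672. -268.   27.] [85. 88. 90.]
top [ 134  151   44   33 1053] mn [561. 486.   9.] mx [668. 634.  79.] med [597. 556.  67.] [154. 156. 156.]
top [216 165  26  28 465] mn [490. 230.   6.] mx [598. 310.  62.] med [572. 272.  36.] [171. 180. 182.]
top [413 166  12   6  36] mn [ 588. -490.    6.] mx [ 605. -449.   27.] med [ 595. -467.   15.] [44. 56. 75.]
top [355 168  20  20 268] mn [ 512. -272.    6.] mx [ 581. -214.   57.] med [ 531. -241.   43.] [ 75.  84. 162.]
top [ 317  176   40   60 1318] mn [ 308. -181.    5.] mx [529. -58.  60.] med [ 383. -138.   15.] [128. 164. 197.]
top [ 247  179   61   59 1976] mn [308.  -0.   5.] mx [540. 199.  59.] med [456. 132.  13.] [127. 168. 205.]
top [456 1
[... 1860 characters left out ...]
.] med [ 388. -256.   47.] [148. 151. 159.]
side [ 130  156   78   92 1901] mn [699.  37.  12.] mx [796. 424. 128.] med [710. 314.  75.] [38. 43. 50.]
side [207 218  30  26 548] mn [488. 228.   6.] mx [592. 312.  62.] med [557. 263.  35.] [169. 178. 182.]
side [254 240  12  23 216] mn [368. 271.   7.] mx [401. 303.  91.] med [381. 293.  56.] [121. 126. 131.]
side [220 256  20  25 350] mn [409. 341.   6.] mx [470. 422.  51.] med [446. 380.  30.] [119. 131. 111.]
side [ 128  266   51   50 1577] mn [560. 494.  33.] mx [662. 639.  76.] med [603. 574.  70.] [155. 150. 149.]
side [207 333  15  22 266] mn [332. 609.   8.] mx [367. 644.  91.] med [345. 631.  64.] [ 61. 154. 176.]
0.09299853763855026
```

View pics/crop1.png

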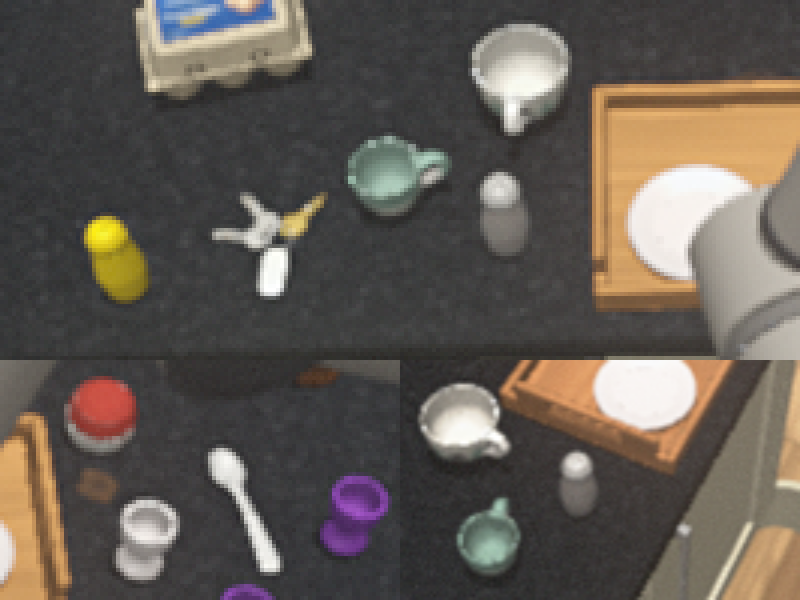

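The crop confirms the teal cup with its handle to the right, the grey salt shaker, the white egg cup, and the teaspoon with its bowl at the far end. Next I fit precise poses.

```bash
cat >> h.py <<'E'
from scipy.optimize import least_squares
def circ(Q,r=None):
    c0=Q.mean(0)
    f=(lambda p:np.hypot(*(Q-p[:2]).T)-(r if r else p[2]))
    s=least_squares(f,[*c0]+([] if r else [30]),loss='soft_l1',f_scale=1.)
    return s.x.round(1),round(float(np.sqrt(np.mean(s.fun**2))),1),len(Q)
E
python3 - <<'E'
from h import *
C={}
for n in('top','side'):
    W=cloud(n,np.load(n+'0.npy'));im=cv2.imread(f'pics/{n}0.png');C[n]=(W,cv2.cvtColor(im,cv2.COLOR_BGR2HSV))
def sel(n,x,y,z):
    W,H=C[n];m=np.ones(W.shape[:2],bool)
    for k,(a,b) in enumerate((x,y,z)):m&=(W[...,k]>a)&(W[...,k]<b)
    return m
for n in C:
    W,H=C[n]
    print(n)
    wood=sel(n,(295,555),(-205,215),(26,64))&(H[...,1]>90)
    Q=W[wood][:,:2].astype(np.float32);print('tray',cv2.minAreaRect(Q))
    for lo,nm in(((-205,215),'t'),):
        for hz in((29,36),(50,62)):
            m=sel(n,(295,555),lo,hz)&(H[...,1]>90);q=W[m];print(hz,m.sum(),np.nanpercentile(q,[1,50,99],axis=0).round(1).tolist())
    # dishes by white silhouette
    for nm,y,zr,r in(('plate',(20,190),21,63),('saucer',(-175,-10),23,53)):
        m=sel(n,(300,530),y,(9,27))&(H[...,1]<60)&(H[...,2]>120)
        q=W[m]; print(nm,m.sum(),np.nanpercentile(q,[1,50,99],axis=0).round(1).tolist())
        h=cv2.convexHull(q[:,:2].astype(np.float32))[:,0];print('hull',circ(h,r))
    for nm,x,y,z,r in(('egg',(350,420),(-300,-230),(50,64),24),('cup',(400,480),(355,430),(44,53),32),('salt',(350,410),(255,310),(16,46),21.5),('salttop',(350,410),(255,310),(66,80),17)):
        m=sel(n,x,y,z);q=W[m][:,:2]
        print(nm,np.nanpercentile(W[m],[2,50,98],axis=0).round(1).tolist(),circ(q,r))
    m=sel(n,(395,490),(330,430),(22,42))&(H[...,1]>20);W2=W[m];
    m=sel(n,(360,510),(-410,-330),(1.5,14))&(H[...,2]>130)&(H[...,1]<60)
    q=W[m];print('spoon',m.sum())
    if m.sum()>10:
        (cx,cy),(a,b),t=cv2.minAreaRect(q[:,:2].astype(np.float32));c=q[:,:2].mean(0);u,s,v=np.linalg.svd(q[:,:2]-c);p=(q[:,:2]-c)@v[0]
        print(cx,cy,a,b,t,'dir',v[0],'mid',c+v[0]*(p.min()+p.max())/2,np.ptp(p),'z',np.nanpercentile(q[:,2],[5,50,95]))
E
```

```text
top
tray ((425.1855163574219, 8.372344970703125), (242.28794860839844, 383.9109802246094), 0.021207135170698166)
(29, 36) 258 [[306.8, -180.2, 29.1], [327.9, 37.0, 32.3], [542.8, 199.9, 35.9]]
(50, 62) 236 [[331.4, -182.5, 50.4], [419.8, -171.9, 56.8], [516.1, 198.9, 61.9]]
plate 439 [[332.0, 64.4, 9.3], [406.6, 128.3, 16.4], [451.4, 167.9, 24.4]]
hull (array([391.3, 106.5]), 2.3, 16)
saucer 346 [[343.6, -142.2, 9.1], [388.0, -106.3, 16.0], [441.2, -59.1, 25.7]]
hull (array([395.2, -93.5]), 8.4, 19)
egg [[365.4, -283.7, 50.6], [389.4, -260.9, 58.2], [414.4, -238.8, 63.3]] (array([ 390. , -261.1]), 3.6, 64)
cup [[409.3, 356.5, 44.6], [449.5, 390.2, 48.0], [474.6, 421.5, 52.7]] (array([440.4, 390.6]), 2.3, 68)
salt [[366.7, 261.7, 17.9], [374.6, 278.3, 34.6], [393.0, 300.4, 44.5]] (array([391.4, 282.7]), 2.7, 60)
salttop [[372.2, 265.4, 66.8], [377.3, 280.8, 74.2], [393.7, 296.8, 79.3]] (array([391.3, 282. ]), 1.6, 26)
spoon 108
442.917724609375 -367.8128662109375 135.0076141357422 29.236644744873047 8.775260925292969 dir [-0.98334525 -0.18174743] mid [ 443.50490415 -369.92892139] 135.
[... 501 characters left out ...]
.1, 25.8]]
hull (array([395.7, -90.4]), 2.0, 25)
egg [[365.3, -284.3, 50.5], [390.5, -259.2, 58.3], [411.6, -237.1, 63.5]] (array([ 388.2, -260.7]), 3.6, 60)
cup [[409.0, 356.6, 44.2], [442.1, 383.0, 47.4], [470.7, 423.0, 51.6]] (array([439.5, 391.2]), 2.1, 78)
salt [[366.8, 276.7, 17.0], [376.5, 298.0, 34.8], [399.0, 303.5, 45.4]] (array([388.9, 280.7]), 1.6, 62)
salttop [[370.9, 273.3, 67.1], [380.0, 294.2, 76.3], [401.3, 299.3, 79.8]] (array([388.9, 280.9]), 1.3, 29)
spoon 64
439.83953857421875 -366.41632080078125 133.41920471191406 30.261667251586914 5.382694244384766 dir [-0.99260461 -0.12139225] mid [ 440.19772562 -369.8295833 ] 133.6020067042854 z [ 2.07782861  4.97349339 11.11371583]
```

```bash
cat > plan.py <<'E'
"""plan(pos,yaw, [(x,y,z,yaw,open,mm_per_row,hold)]) prints the calls; tool always pointing down"""
import numpy as np
from scipy.spatial.transform import Rotation as R
def rot(y): return R.from_euler('xyz',[np.pi,0,y])
def plan(p,yaw,wps):
    p=np.array(p,float)
    for x,y,z,yw,op,sp,hold in wps:
        q=np.array([x,y,z],float)
        d=rot(yaw).as_matrix().T@(q-p);k=max(1,int(np.ceil(max(np.abs(d).max()/98,abs(yw-yaw)/.76))))
        dp=(q-p)/k;dy=(yw-yaw)/k
        for j in range(k):
            d=rot(yaw).as_matrix().T@dp
            n=max(1,int(np.ceil(max(np.linalg.norm(d)/sp,abs(dy)/.15))))
            v=np.r_[d/100,0,0,-dy/(np.pi/4)]
            rows=[[op]+(v*(i+1)/n).round(3).tolist() for i in range(n)]
            if j==k-1: rows+=[rows[-1]]*hold
            print(len(rows),str([('%g'%a) for r in rows for a in r]).replace("'",'').replace('-0,','0,').replace(' ',''))
            p=p+dp;yaw+=dy
    print('end',p.round(2),yaw)
E
python3 -c "
from plan import *
plan([189.773,-489.519,251.741],.37,[(440,-370,160,0.,1,45,2)])"
```

```text
3 [1,0.307,-0.023,0.102,0,0,0.052,1,0.614,-0.047,0.204,0,0,0.105,1,0.922,-0.07,0.306,0,0,0.157]
3 [1,0.302,-0.061,0.102,0,0,0.052,1,0.604,-0.122,0.204,0,0,0.105,1,0.906,-0.183,0.306,0,0,0.157]
5 [1,0.292,-0.098,0.102,0,0,0.052,1,0.585,-0.195,0.204,0,0,0.105,1,0.877,-0.293,0.306,0,0,0.157,1,0.877,-0.293,0.306,0,0,0.157,1,0.877,-0.293,0.306,0,0,0.157]
end [ 440. -370.  160.] -2.7755575615628914e-17
```

>>> step_arm(targets=[1,0.307,-0.023,0.102,0,0,0.052,1,0.614,-0.047,0.204,0,0,0.105,1,0.922,-0.07,0.306,0,0,0.157])

```text
time: 0.48
tool_pos: [273.8, -449.1, 220.5]
tcp_rot: [-3.141, 0.0, 0.245]
contact_force: [0.8, -0.4, -0.7]
grip_width: 91.8
finger_force: 0.0
```

>>> step_arm(targets=[1,0.302,-0.061,0.102,0,0,0.052,1,0.604,-0.122,0.204,0,0,0.105,1,0.906,-0.183,0.306,0,0,0.157])

```text
time: 0.85
tool_pos: [357.3, -409.1, 189.8]
tcp_rot: [-3.141, 0.0, 0.122]
contact_force: [-1.0, -0.6, 0.5]
grip_width: 91.6
finger_force: 0.0
```

>>> step_arm(targets=[1,0.292,-0.098,0.102,0,0,0.052,1,0.585,-0.195,0.204,0,0,0.105,1,0.877,-0.293,0.306,0,0,0.157,1,0.877,-0.293,0.306,0,0,0.157,1,0.877,-0.293,0.306,0,0,0.157])

```text
time: 1.48
tool_pos: [439.6, -370.1, 159.8]
tcp_rot: [-3.141, 0.001, 0.001]
contact_force: [-0.2, 0.9, -0.1]
grip_width: 91.7
finger_force: 0.0
```

```bash
python3 - <<'E'
from h import *
for k in range(2):
    o=bot.get_obs();print(o['time'],o['tool_pos'],o['tcp_rot'])
    p,d=bot.capture('wrist')
cv2.imwrite('pics/w1.png',p);W=cloud('wrist',d,o);np.save('W1.npy',W)
H=cv2.cvtColor(p,cv2.COLOR_BGR2HSV)
m=(W[...,0]>355)&(W[...,0]<530)&(W[...,1]>-420)&(W[...,1]<-320)&(H[...,2]>120)&(H[...,1]<60)&(W[...,2]<16)&(W[...,2]>-4)
k,l,st,_=cv2.connectedComponentsWithStats(m.astype(np.uint8));j=1+st[1:,4].argmax();q=W[l==j];print(st[j])
c=q[:,:2].mean(0);v=np.linalg.svd(q[:,:2]-c,full_matrices=False)[2][0];v*=np.sign(v[0]);s=(q[:,:2]-c)@v;w=(q[:,:2]-c)@[-v[1],v[0]]
mid=c+v*(s.min()+s.max())/2;print('dir',v,np.arctan2(v[1],v[0]),'mid',mid,np.ptp(s),'z',np.nanpercentile(q[:,2],[5,50,95]))
s=s-(s.min()+s.max())/2
for a in range(-70,70,10):
    t=(s>=a)&(s<a+10);print(a,w[t].min().round(1),w[t].max().round(1),np.median(q[t,2]).round(1))
bg=(W[...,2]<6)&(H[...,2]<60);print('table',np.nanmedian(W[...,2][bg]))
# egg cup
m=(W[...,0]>350)&(W[...,0]<430)&(W[...,1]>-310)&(W[...,1]<-225)&(W[...,2]>52)&(W[...,2]<66);print('egg',m.sum(), circ(W[m][:,:2]) if m.sum()>20 else 0)
E
```

```text
1.475 [ 439.57489564 -370.08063978  159.77181368] [-3.14145044e+00  7.29325374e-04  5.97392438e-04]
1.525 [ 439.43649425 -370.37050848  160.03339044] [ 3.14139788e+00  3.00265854e-04 -1.65246067e-04]
[ 258  120   50  146 2803]
dir [0.98209306 0.18839646] 0.18952911645543774 mid [ 443.09479073 -371.18096892] 141.66863621533443 z [-0.92290471  4.18846856  8.7888284 ]
-70 -9.2 9.1 2.0
-60 -8.5 8.9 3.3
-50 -8.1 8.3 4.5
-40 -7.0 7.9 5.7
-30 -6.6 7.1 6.9
-20 -5.6 6.3 7.6
-10 -4.7 5.5 8.4
0 -3.9 5.2 8.6
10 -4.2 5.3 8.6
20 -10.8 11.6 5.9
30 -15.5 15.5 3.2
40 -16.0 16.5 2.0
50 -15.7 15.6 3.2
60 -12.3 13.4 5.4
table -0.7929180100358622
egg 233 (array([ 394.4, -264.4,   19.8]), 1.1, 233)
```

View pics/w1.png

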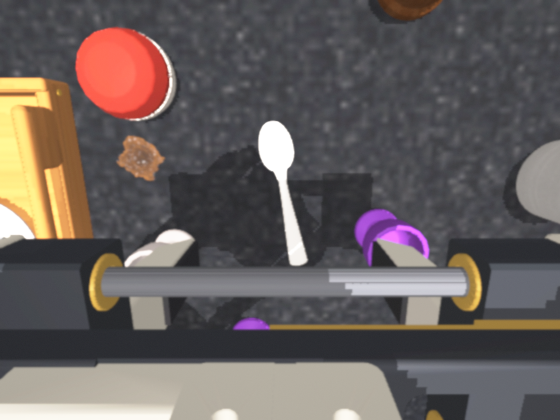

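The wrist view shows the teaspoon from (276,145) at the bowl to (298,262) at the handle end. Its middle is near (443,-371) with yaw about 0.19. I'll grip it 45 mm toward the handle end.

```bash
python3 -c "
from plan import *
plan([440,-370,160],0,[(399,-379,100,.185,.45,35,1),(399,-379,26.3,.185,.45,20,2),(399,-379,26.3,.185,0,20,6),(399,-379,120,.185,0,25,1)])"
```

```text
4 [0.45,-0.137,0.03,0.2,0,0,-0.079,0.45,-0.273,0.06,0.4,0,0,-0.157,0.45,-0.41,0.09,0.6,0,0,-0.236,0.45,-0.41,0.09,0.6,0,0,-0.236]
6 [0.45,0,0,0.184,0,0,0,0.45,0,0,0.368,0,0,0,0.45,0,0,0.553,0,0,0,0.45,0,0,0.737,0,0,0,0.45,0,0,0.737,0,0,0,0.45,0,0,0.737,0,0,-0]
7 [0,0,0,0,0,0,0,0,0,0,0,0,0,0,0,0,0,0,0,0,0,0,0,0,0,0,0,0,0,0,0,0,0,0,0,0,0,0,0,0,0,0,0,0,0,0,0,0,-0]
5 [0,0,0,-0.234,0,0,0,0,0,0,-0.468,0,0,0,0,0,0,-0.703,0,0,0,0,0,0,-0.937,0,0,0,0,0,0,-0.937,0,0,-0]
end [ 399. -379.  120.] 0.185
```

>>> step_arm(targets=[0.45,-0.137,0.03,0.2,0,0,-0.079,0.45,-0.273,0.06,0.4,0,0,-0.157,0.45,-0.41,0.09,0.6,0,0,-0.236,0.45,-0.41,0.09,0.6,0,0,-0.236])

```text
time: 2.08
tool_pos: [397.3, -379.0, 99.2]
tcp_rot: [-3.139, 0.001, 0.182]
contact_force: [1.0, 0.0, 0.9]
grip_width: 56.4
finger_force: 0.0
```

>>> step_arm(targets=[0.45,0,0,0.184,0,0,0,0.45,0,0,0.368,0,0,0,0.45,0,0,0.553,0,0,0,0.45,0,0,0.737,0,0,0,0.45,0,0,0.737,0,0,0,0.45,0,0,0.737,0,0,0])

```text
time: 2.82
tool_pos: [399.5, -379.5, 27.3]
tcp_rot: [3.14, -0.001, 0.185]
contact_force: [0.3, 0.1, 0.2]
grip_width: 41.1
finger_force: 0.0
```

>>> step_arm(targets=[0,0,0,0,0,0,0,0,0,0,0,0,0,0,0,0,0,0,0,0,0,0,0,0,0,0,0,0,0,0,0,0,0,0,0,0,0,0,0,0,0,0,0,0,0,0,0,0,0])

```text
time: 3.7
tool_pos: [399.1, -379.1, 26.5]
tcp_rot: [3.141, -0.0, 0.185]
contact_force: [-0.4, 1.0, 5.2]
grip_width: 17.7
finger_force: 30.0
```

>>> step_arm(targets=[0,0,0,-0.234,0,0,0,0,0,0,-0.468,0,0,0,0,0,0,-0.703,0,0,0,0,0,0,-0.937,0,0,0,0,0,0,-0.937,0,0,0])

```text
time: 4.32
tool_pos: [399.6, -379.7, 121.0]
tcp_rot: [3.139, -0.001, 0.185]
contact_force: [0.6, -0.5, -0.5]
grip_width: 17.3
finger_force: 30.0
```

```bash
python3 -c "
from plan import *
plan([399,-379,120],.185,[(430,-20,260,1.5708,0,55,2)])"
```

```text
3 [0,0.08,-0.289,-0.117,0,0,-0.147,0,0.161,-0.579,-0.233,0,0,-0.294,0,0.241,-0.868,-0.35,0,0,-0.441]
3 [0,0.174,-0.245,-0.117,0,0,-0.147,0,0.348,-0.49,-0.233,0,0,-0.294,0,0.522,-0.734,-0.35,0,0,-0.441]
3 [0,0.247,-0.171,-0.117,0,0,-0.147,0,0.493,-0.342,-0.233,0,0,-0.294,0,0.74,-0.514,-0.35,0,0,-0.441]
5 [0,0.29,-0.077,-0.117,0,0,-0.147,0,0.58,-0.155,-0.233,0,0,-0.294,0,0.87,-0.232,-0.35,0,0,-0.441,0,0.87,-0.232,-0.35,0,0,-0.441,0,0.87,-0.232,-0.35,0,0,-0.441]
end [430. -20. 260.] 1.5707999999999998
```

>>> step_arm(targets=[0,0.08,-0.289,-0.117,0,0,-0.147,0,0.161,-0.579,-0.233,0,0,-0.294,0,0.241,-0.868,-0.35,0,0,-0.441])

```text
time: 4.7
tool_pos: [406.2, -287.9, 153.6]
tcp_rot: [-3.139, 0.001, 0.535]
contact_force: [0.5, 0.0, -0.6]
grip_width: 17.4
finger_force: 30.0
```

>>> step_arm(targets=[0,0.174,-0.245,-0.117,0,0,-0.147,0,0.348,-0.49,-0.233,0,0,-0.294,0,0.522,-0.734,-0.35,0,0,-0.441])

```text
time: 5.08
tool_pos: [414.0, -198.2, 188.8]
tcp_rot: [-3.139, 0.0, 0.882]
contact_force: [0.6, 0.5, -0.1]
grip_width: 17.5
finger_force: 30.0
```

>>> step_arm(targets=[0,0.247,-0.171,-0.117,0,0,-0.147,0,0.493,-0.342,-0.233,0,0,-0.294,0,0.74,-0.514,-0.35,0,0,-0.441])

```text
time: 5.45
tool_pos: [421.8, -108.6, 223.9]
tcp_rot: [-3.139, -0.0, 1.228]
contact_force: [1.0, -0.2, 0.6]
grip_width: 17.6
finger_force: 30.0
```

>>> step_arm(targets=[0,0.29,-0.077,-0.117,0,0,-0.147,0,0.58,-0.155,-0.233,0,0,-0.294,0,0.87,-0.232,-0.35,0,0,-0.441,0,0.87,-0.232,-0.35,0,0,-0.441,0,0.87,-0.232,-0.35,0,0,-0.441])

```text
time: 6.08
tool_pos: [429.6, -20.4, 258.8]
tcp_rot: [-3.14, 0.0, 1.569]
contact_force: [-0.4, -0.3, -0.1]
grip_width: 17.9
finger_force: 30.0
```

```bash
python3 - <<'E'
from h import *
bot.capture('wrist');o=bot.get_obs();print(o['time'],o['tool_pos'],o['tcp_rot'],o['grip_width'])
p,d=bot.capture('wrist');cv2.imwrite('pics/w2.png',p);W=cloud('wrist',d,o)
np.savez('w2.npz',p=p,d=d,W=W)
E
```

```text
6.125 [429.60438562 -20.62126012 258.85153199] [-3.13971526e+00  3.51642418e-05  1.56890313e+00] 17.390525398962524
```

View pics/w2.png

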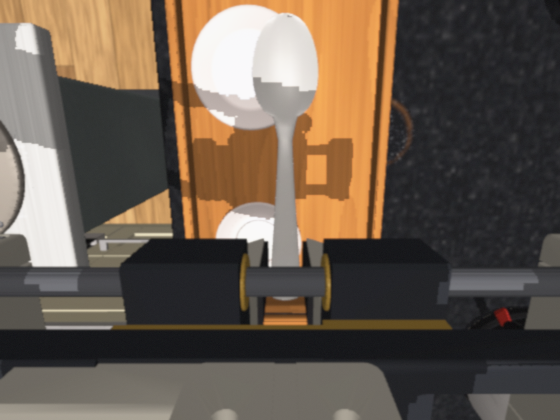

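The wrist view shows the spoon held straight, with its bowl at (286,70) and the grip on the handle near (286,280). The plate is at (245,65), with the tray walls on both sides. Now I measure them.

```bash
python3 - <<'E'
from h import *
z=np.load('w2.npz');p,W,d=z['p'],z['W'],z['d'];H=cv2.cvtColor(p,cv2.COLOR_BGR2HSV)
m=(W[...,2]>190)&(H[...,2]>90)&(H[...,1]<60)&(np.mgrid[:420,:560][0]<250)
q=W[m];print('spoon',m.sum())
for a in range(10,121,10):
    t=q[(q[:,1]>=-20+a)&(q[:,1]<-10+a)]
    if len(t):print(a,t[:,0].min().round(1),t[:,0].max().round(1),np.median(t[:,2]).round(1),t[:,1].max().round(1))
# tray walls: edges per y
for y0 in range(-40,230,30):
    for nm,a,b in(('front',295,340),('back',515,560)):
        t=(W[...,1]>y0)&(W[...,1]<y0+30)&(W[...,0]>a)&(W[...,0]<b)&(W[...,2]>27)&(W[...,2]<40)
        if t.sum()>8:print(nm,y0,t.sum(),np.percentile(W[t][:,0],[3,50,97]).round(1),np.median(W[t][:,2]).round(1))
t=(W[...,1]>180)&(W[...,1]<215)&(W[...,2]>45)&(W[...,2]<66);print('end',t.sum())
w=(W[...,1]>20)&(W[...,1]<190)&(W[...,0]>315)&(W[...,0]<530)&(W[...,2]<30)&(W[...,2]>8)&(H[...,1]<70)&(H[...,2]>110)
q=W[w];h=cv2.convexHull(q[:,:2].astype(np.float32))[:,0];print('plate',w.sum(),np.nanpercentile(q,[.5,99.5],axis=0).round(1),circ(h[h[:,0]<430],63),circ(h,63))
fl=(W[...,1]>-30)&(W[...,1]<40)&(W[...,0]>325)&(W[...,0]<370)&(H[...,1]>100);print('floor z',np.nanmedian(W[fl][:,2]))
E
```

```text
spoon 8847
10 410.9 447.4 239.0 -0.0
20 349.2 434.6 239.7 10.0
30 345.1 510.8 300.2 20.0
40 425.8 433.5 240.9 30.0
50 426.4 433.0 241.0 39.7
60 424.6 434.3 239.6 50.0
70 416.5 442.1 236.3 60.0
80 414.9 444.2 234.4 70.0
90 415.0 444.1 234.6 80.0
100 416.5 442.5 236.8 90.0
110 421.7 436.7 238.8 93.6
front -40 248 [309.2 314.8 319.2] 30.6
back -40 254 [532.2 536.5 542.3] 31.0
front -10 269 [309.4 314.9 319.2] 30.8
back -10 260 [532.1 536.6 542.4] 30.8
front 20 288 [309.1 314.8 319.4] 30.7
back 20 287 [532.1 536.6 542.1] 30.7
front 50 299 [309.2 314.8 319.2] 30.8
back 50 302 [532.2 536.5 542.1] 31.0
front 80 321 [309.3 314.8 319.2] 30.8
back 80 322 [532.3 536.6 542.2] 31.0
front 110 351 [309.2 314.9 319.3] 30.8
back 110 351 [532.1 536.6 542.2] 31.0
front 140 367 [309.2 314.9 319.2] 30.8
back 140 363 [532.  536.6 542. ] 31.0
end 0
plate 7002 [[329.7  45.5  10.6]
 [415.3 167.4  21.2]] (array([390.7, 106.8]), 0.3, 39) (array([391.2, 106.9]), 4.8, 46)
floor z 7.202611963864854
```

```bash
python3 -c "
from plan import *
plan([430,-20,260],1.5708,[(478,62.5,170,1.5708,0,45,0),(478,62.5,75,1.5708,0,30,1),(478,62.5,35.6,1.5708,0,10,3),(478,62.5,35.6,1.5708,.25,10,4),(478,62.5,70,1.5708,.25,12,0),(478,62.5,160,1.5708,1,40,0),(478,0,250,1.5708,1,40,1)])"
```

```text
3 [0,0.275,0.16,0.3,0,0,0,0,0.55,0.32,0.6,0,0,0,0,0.825,0.48,0.9,0,0,-0]
5 [0,0,0,0.237,0,0,0,0,0,0,0.475,0,0,0,0,0,0,0.712,0,0,0,0,0,0,0.95,0,0,0,0,0,0,0.95,0,0,-0]
7 [0,0,0,0.098,0,0,0,0,0,0,0.197,0,0,0,0,0,0,0.295,0,0,0,0,0,0,0.394,0,0,0,0,0,0,0.394,0,0,0,0,0,0,0.394,0,0,0,0,0,0,0.394,0,0,-0]
5 [0.25,0,0,0,0,0,0,0.25,0,0,0,0,0,0,0.25,0,0,0,0,0,0,0.25,0,0,0,0,0,0,0.25,0,0,0,0,0,-0]
3 [0.25,0,0,-0.115,0,0,0,0.25,0,0,-0.229,0,0,0,0.25,0,0,-0.344,0,0,-0]
3 [1,0,0,-0.3,0,0,0,1,0,0,-0.6,0,0,0,1,0,0,-0.9,0,0,-0]
4 [1,-0.208,0,-0.3,0,0,0,1,-0.417,0,-0.6,0,0,0,1,-0.625,0,-0.9,0,0,0,1,-0.625,0,-0.9,0,0,-0]
end [478.   0. 250.] 1.5708
```

>>> step_arm(targets=[0,0.275,0.16,0.3,0,0,0,0,0.55,0.32,0.6,0,0,0,0,0.825,0.48,0.9,0,0,0])

```text
time: 6.55
tool_pos: [478.4, 62.3, 168.5]
tcp_rot: [-3.141, 0.0, 1.568]
contact_force: [-0.4, -0.4, 0.1]
grip_width: 17.7
finger_force: 30.0
```

>>> step_arm(targets=[0,0,0,0.237,0,0,0,0,0,0,0.475,0,0,0,0,0,0,0.712,0,0,0,0,0,0,0.95,0,0,0,0,0,0,0.95,0,0,0])

```text
time: 7.18
tool_pos: [476.7, 61.7, 73.2]
tcp_rot: [-3.137, 0.0, 1.569]
contact_force: [-0.2, 0.8, -0.0]
grip_width: 17.7
finger_force: 30.0
```

>>> step_arm(targets=[0,0,0,0.098,0,0,0,0,0,0,0.197,0,0,0,0,0,0,0.295,0,0,0,0,0,0,0.394,0,0,0,0,0,0,0.394,0,0,0,0,0,0,0.394,0,0,0])

```text
time: 7.92
tool_pos: [478.0, 62.5, 35.5]
tcp_rot: [-3.141, 0.0, 1.571]
contact_force: [0.5, -0.5, 0.5]
grip_width: 17.4
finger_force: 30.0
```

No contact yet, so I release it here and retreat.

>>> step_arm(targets=[0.25,0,0,0,0,0,0,0.25,0,0,0,0,0,0,0.25,0,0,0,0,0,0,0.25,0,0,0,0,0,0,0.25,0,0,0,0,0,0])

```text
time: 8.55
tool_pos: [478.0, 62.5, 35.5]
tcp_rot: [3.142, 0.0, 1.571]
contact_force: [1.0, -0.3, 0.2]
grip_width: 23.2
finger_force: 0.0
```

>>> step_arm(targets=[0.25,0,0,-0.115,0,0,0,0.25,0,0,-0.229,0,0,0,0.25,0,0,-0.344,0,0,0])

```text
time: 8.93
tool_pos: [478.2, 62.5, 71.1]
tcp_rot: [3.141, 0.0, 1.571]
contact_force: [-0.6, 0.7, -0.6]
grip_width: 22.8
finger_force: 0.0
```

>>> step_arm(targets=[1,0,0,-0.3,0,0,0,1,0,0,-0.6,0,0,0,1,0,0,-0.9,0,0,0])

```text
time: 9.3
tool_pos: [477.9, 62.5, 161.7]
tcp_rot: [3.141, 0.0, 1.571]
contact_force: [-0.0, -0.2, 0.6]
grip_width: 48.3
finger_force: 0.0
```

>>> step_arm(targets=[1,-0.208,0,-0.3,0,0,0,1,-0.417,0,-0.6,0,0,0,1,-0.625,0,-0.9,0,0,0,1,-0.625,0,-0.9,0,0,0])

```text
time: 9.8
tool_pos: [479.0, -1.1, 252.7]
tcp_rot: [3.136, 0.001, 1.569]
contact_force: [-0.2, 0.5, -0.3]
grip_width: 87.8
finger_force: 0.0
```

```bash
python3 - <<'E'
from h import *
bot.capture('wrist');o=bot.get_obs();print(o['time'],o['tool_pos'])
p,d=bot.capture('wrist');cv2.imwrite('pics/w3.png',p);W=cloud('wrist',d,o);H=cv2.cvtColor(p,cv2.COLOR_BGR2HSV)
wh=(H[...,1]<70)&(H[...,2]>110)
s=wh&(W[...,0]>457)&(W[...,0]<530)&(W[...,1]>20)&(W[...,1]<190)&(W[...,2]<30)
q=W[s];print('spoon',s.sum(),cv2.minAreaRect(q[:,:2].astype(np.float32)))
for a in range(30,185,10):
    t=q[(q[:,1]>=a)&(q[:,1]<a+10)]
    if len(t):print(a,t[:,0].min().round(1),t[:,0].max().round(1),np.median(t[:,2]).round(1),t[:,1].min().round(1),t[:,1].max().round(1))
w=wh&(W[...,1]>20)&(W[...,1]<190)&(W[...,0]>315)&(W[...,0]<456)&(W[...,2]<30)&(W[...,2]>8)
h=cv2.convexHull(W[w][:,:2].astype(np.float32))[:,0];print('plate',circ(h,63))
E
```

```text
9.85 [ 4.78126246e+02 -3.37387113e-01  2.51045630e+02]
spoon 1959 ((478.203125, 107.72151947021484), (28.817832946777344, 138.44107055664062), 0.5026388764381409)
30 470.9 484.8 10.1 38.5 39.8
40 469.7 486.0 10.6 40.8 50.0
50 469.8 484.7 11.9 50.0 60.0
60 471.1 484.8 13.0 60.0 69.9
70 471.2 483.6 14.3 70.9 79.6
80 472.4 483.6 15.1 80.5 90.0
90 473.6 482.5 16.0 90.0 99.4
100 473.7 482.5 16.6 100.2 109.6
110 474.8 481.4 17.0 110.4 120.0
120 473.8 481.4 16.1 120.4 129.8
130 466.5 488.8 13.1 130.5 140.0
140 464.3 492.3 10.9 140.0 150.0
150 463.4 492.0 10.5 150.1 160.0
160 464.6 492.1 12.1 160.1 170.0
170 468.9 488.9 14.4 170.1 177.0
plate (array([390.4, 106.8]), 0.5, 62)
```

View pics/w3.png

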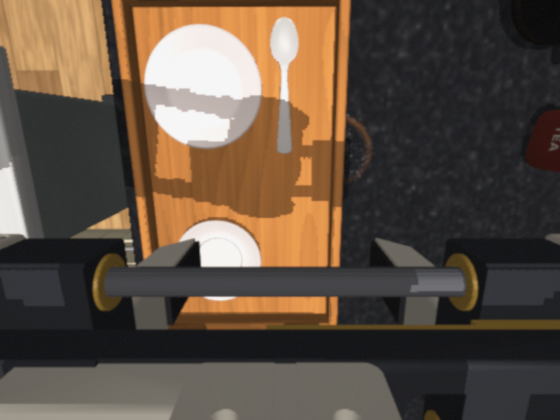

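The spoon lies at (478.2,107.7), flat, square and centred behind the plate. The picture has its bowl at (284,40) and its handle end at (285,150). Next is the cup.

```bash
python3 -c "
from plan import *
plan([478,0,250],1.5708,[(440,325,230,1.5708,1,58,2)])"
```

```text
2 [1,0.406,-0.047,0.025,0,0,0,1,0.813,-0.095,0.05,0,0,-0]
2 [1,0.406,-0.047,0.025,0,0,0,1,0.813,-0.095,0.05,0,0,-0]
2 [1,0.406,-0.047,0.025,0,0,0,1,0.813,-0.095,0.05,0,0,-0]
4 [1,0.406,-0.047,0.025,0,0,0,1,0.813,-0.095,0.05,0,0,0,1,0.813,-0.095,0.05,0,0,0,1,0.813,-0.095,0.05,0,0,-0]
end [440. 325. 230.] 1.5708
```

>>> step_arm(targets=[1,0.406,-0.047,0.025,0,0,0,1,0.813,-0.095,0.05,0,0,0])

```text
time: 10.15
tool_pos: [467.5, 82.6, 243.7]
tcp_rot: [-3.139, -0.0, 1.57]
contact_force: [1.3, 0.0, -0.1]
grip_width: 92.1
finger_force: 0.0
```

>>> step_arm(targets=[1,0.406,-0.047,0.025,0,0,0,1,0.813,-0.095,0.05,0,0,0])

```text
time: 10.4
tool_pos: [457.7, 164.4, 238.6]
tcp_rot: [-3.139, 0.0, 1.571]
contact_force: [1.0, 0.2, 0.5]
grip_width: 91.9
finger_force: 0.0
```

>>> step_arm(targets=[1,0.406,-0.047,0.025,0,0,0,1,0.813,-0.095,0.05,0,0,0])

```text
time: 10.65
tool_pos: [448.1, 245.7, 233.5]
tcp_rot: [-3.139, 0.001, 1.572]
contact_force: [1.0, 0.1, 0.5]
grip_width: 91.2
finger_force: 0.0
```

>>> step_arm(targets=[1,0.406,-0.047,0.025,0,0,0,1,0.813,-0.095,0.05,0,0,0,1,0.813,-0.095,0.05,0,0,0,1,0.813,-0.095,0.05,0,0,0])

```text
time: 11.15
tool_pos: [439.3, 324.9, 228.9]
tcp_rot: [-3.14, 0.001, 1.572]
contact_force: [-0.5, -0.2, -0.3]
grip_width: 91.7
finger_force: 0.0
```

```bash
python3 - <<'E'
from h import *
bot.capture('wrist');o=bot.get_obs();print(o['time'],o['tool_pos'])
p,d=bot.capture('wrist');cv2.imwrite('pics/w4.png',p);W=cloud('wrist',d,o)
b=(W[...,0]>380)&(W[...,0]<510)&(W[...,1]>325)&(W[...,1]<450)
m=b&(W[...,2]>45)&(W[...,2]<54);r=W[m];h=cv2.convexHull(r[:,:2].astype(np.float32))[:,0]
c=circ(h,32);print('rim',c,circ(r[:,:2]),np.median(r[:,2]));c=c[0]
rr=np.hypot(W[...,0]-c[0],W[...,1]-c[1])
hd=b&(W[...,2]>12)&(rr>38)&(rr<66);q=W[hd];v=q[:,:2]-c;a=np.arctan2(v[:,1],v[:,0])
print('handle',hd.sum(),np.median(a),np.percentile(a,[5,95]),rr[hd].max(),np.median(q[:,2]))
far=rr[hd]>50;print('far',np.median(a[far]),a[far].min(),a[far].max(),far.sum())
b=(W[...,0]>340)&(W[...,0]<430)&(W[...,1]>240)&(W[...,1]<330)&(W[...,2]>60);print('salt',b.sum(),np.nanmean(W[b],0))
E
```

```text
11.2 [439.59514596 324.5438229  229.25261113]
rim (array([440.9, 390.1]), 6.2, 51) (array([441.2, 388.8,  31.4]), 5.2, 1080) 47.7154684474491
handle 59608 -1.6469838863930102 [-2.5142842  -0.61819513] 65.99946264061609 308.3595912590639
far -2.187065507370484 -2.6841093400616174 -0.45926106357828633 31578
salt 2299 [391.60519748 304.75986189 167.28341418]
```

View pics/w4.png

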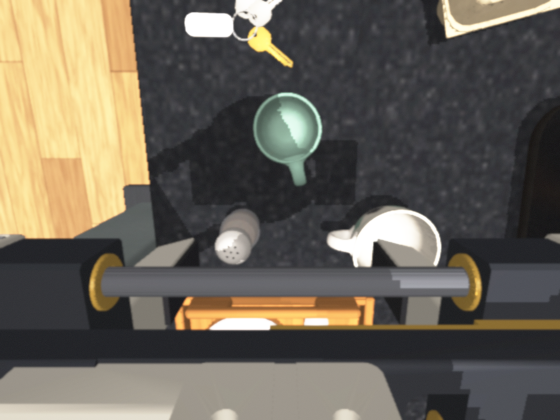

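The teal cup's bowl is at (287,128) and its handle end at (300,183). The salt shaker is at (235,240). I'll refine the handle angle.

```bash
python3 - <<'E'
from h import *
o=bot.get_obs();p,d=bot.capture('wrist');W=cloud('wrist',d,o);H=cv2.cvtColor(p,cv2.COLOR_BGR2HSV)
teal=(H[...,0]>55)&(H[...,0]<100)&(H[...,1]>30)&(W[...,2]<56)&(W[...,2]>10)&(W[...,1]>320)&(W[...,1]<440)&(W[...,0]>390)&(W[...,0]<500)
k,l,st,_=cv2.connectedComponentsWithStats(teal.astype(np.uint8));j=1+st[1:,4].argmax();q=W[l==j];print(st[j])
top=q[(q[:,2]>45)];h=cv2.convexHull(top[:,:2].astype(np.float32))[:,0];h=h[h[:,1]>375]
c=circ(h,32);print(c);c=c[0]
v=q[:,:2]-c;r=np.hypot(*v.T);f=r>42;a=np.arctan2(v[f,1],v[f,0]);print(f.sum(),np.median(a),np.ptp(a),r.max(),np.median(q[f,2]))
for lo in(40,46,52):
    g=(r>lo)&(r<lo+6);print(lo,v[g].mean(0),v[g].min(0),v[g].max(0))
E
```

```text
[ 253   93   68   93 3100]
(array([441. , 390.5]), 0.4, 31)
174 -1.3309138789788095 0.2719945285284602 58.69639850047439 47.029125920102615
40 [ 10.18648461 -41.59712411] [  3.83952645 -45.66683196] [ 16.68360044 -37.51786183]
46 [ 11.86201007 -47.39400102] [  5.8388159  -50.98566353] [ 17.94864708 -43.45582481]
52 [ 13.0674454  -52.98838962] [  6.93909318 -56.03023052] [ 18.28954244 -49.02164485]
```

```bash
python3 -c "
from plan import *
plan([440,325,230],1.5708,[(441,390.3,135,1.812,1,45,0),(441,390.3,39,1.812,1,22,2),(441,390.3,39,1.812,0,20,5),(441,390.3,135,1.812,0,25,0),(440,-175,260,1.5708,0,50,2)])"
```

```text
3 [1,0.218,0.003,0.317,0,0,-0.102,1,0.435,0.007,0.633,0,0,-0.205,1,0.653,0.01,0.95,0,0,-0.307]
7 [1,0,0,0.192,0,0,0,1,0,0,0.384,0,0,0,1,0,0,0.576,0,0,0,1,0,0,0.768,0,0,0,1,0,0,0.96,0,0,0,1,0,0,0.96,0,0,0,1,0,0,0.96,0,0,-0]
6 [0,0,0,0,0,0,0,0,0,0,0,0,0,0,0,0,0,0,0,0,0,0,0,0,0,0,0,0,0,0,0,0,0,0,0,0,0,0,0,0,0,-0]
4 [0,0,0,-0.24,0,0,0,0,0,0,-0.48,0,0,0,0,0,0,-0.72,0,0,0,0,0,0,-0.96,0,0,-0]
2 [0,-0.457,-0.113,-0.104,0,0,0.026,0,-0.914,-0.227,-0.208,0,0,0.051]
2 [0,-0.461,-0.095,-0.104,0,0,0.026,0,-0.923,-0.19,-0.208,0,0,0.051]
2 [0,-0.465,-0.076,-0.104,0,0,0.026,0,-0.93,-0.152,-0.208,0,0,0.051]
2 [0,-0.468,-0.058,-0.104,0,0,0.026,0,-0.935,-0.115,-0.208,0,0,0.051]
2 [0,-0.469,-0.039,-0.104,0,0,0.026,0,-0.939,-0.077,-0.208,0,0,0.051]
4 [0,-0.471,-0.02,-0.104,0,0,0.026,0,-0.941,-0.04,-0.208,0,0,0.051,0,-0.941,-0.04,-0.208,0,0,0.051,0,-0.941,-0.04,-0.208,0,0,0.051]
end [ 440. -175.  260.] 1.5708
```

>>> step_arm(targets=[1,0.218,0.003,0.317,0,0,-0.102,1,0.435,0.007,0.633,0,0,-0.205,1,0.653,0.01,0.95,0,0,-0.307])

```text
time: 11.68
tool_pos: [441.6, 390.2, 134.3]
tcp_rot: [3.141, -0.0, 1.813]
contact_force: [-0.0, -0.5, 0.2]
grip_width: 91.9
finger_force: 0.0
```

>>> step_arm(targets=[1,0,0,0.192,0,0,0,1,0,0,0.384,0,0,0,1,0,0,0.576,0,0,0,1,0,0,0.768,0,0,0,1,0,0,0.96,0,0,0,1,0,0,0.96,0,0,0,1,0,0,0.96,0,0,0])

```text
time: 12.55
tool_pos: [441.7, 390.3, 39.6]
tcp_rot: [3.141, -0.0, 1.811]
contact_force: [-0.3, 0.5, 0.2]
grip_width: 92.0
finger_force: 0.0
```

>>> step_arm(targets=[0,0,0,0,0,0,0,0,0,0,0,0,0,0,0,0,0,0,0,0,0,0,0,0,0,0,0,0,0,0,0,0,0,0,0,0,0,0,0,0,0,0])

```text
time: 13.3
tool_pos: [441.2, 390.6, 39.2]
tcp_rot: [3.141, -0.0, 1.812]
contact_force: [0.4, -0.3, 2.6]
grip_width: 62.2
finger_force: 30.0
```

>>> step_arm(targets=[0,0,0,-0.24,0,0,0,0,0,0,-0.48,0,0,0,0,0,0,-0.72,0,0,0,0,0,0,-0.96,0,0,0])

```text
time: 13.8
tool_pos: [440.7, 390.3, 135.1]
tcp_rot: [-3.141, 0.0, 1.812]
contact_force: [0.0, 0.9, -1.9]
grip_width: 62.2
finger_force: 30.0
```

Held at 62 mm, with its weight showing in the force reading. I carry it to where I can view the saucer.

>>> step_arm(targets=[0,-0.457,-0.113,-0.104,0,0,0.026,0,-0.914,-0.227,-0.208,0,0,0.051])

```text
time: 14.05
tool_pos: [440.3, 295.4, 155.6]
tcp_rot: [-3.141, 0.0, 1.773]
contact_force: [0.7, 0.0, -0.6]
grip_width: 61.9
finger_force: 30.0
```

>>> step_arm(targets=[0,-0.461,-0.095,-0.104,0,0,0.026,0,-0.923,-0.19,-0.208,0,0,0.051])

```text
time: 14.3
tool_pos: [440.2, 200.6, 176.5]
tcp_rot: [-3.141, 0.0, 1.731]
contact_force: [0.1, -0.4, -1.2]
grip_width: 62.3
finger_force: 30.0
```

>>> step_arm(targets=[0,-0.465,-0.076,-0.104,0,0,0.026,0,-0.93,-0.152,-0.208,0,0,0.051])

```text
time: 14.55
tool_pos: [440.0, 106.4, 197.4]
tcp_rot: [-3.141, 0.0, 1.691]
contact_force: [0.9, 0.0, -1.5]
grip_width: 62.0
finger_force: 30.0
```

>>> step_arm(targets=[0,-0.468,-0.058,-0.104,0,0,0.026,0,-0.935,-0.115,-0.208,0,0,0.051])

```text
time: 14.8
tool_pos: [439.9, 12.2, 218.2]
tcp_rot: [-3.141, -0.0, 1.651]
contact_force: [1.1, -0.8, -1.3]
grip_width: 62.5
finger_force: 30.0
```

>>> step_arm(targets=[0,-0.469,-0.039,-0.104,0,0,0.026,0,-0.939,-0.077,-0.208,0,0,0.051])

```text
time: 15.05
tool_pos: [439.8, -82.0, 239.0]
tcp_rot: [-3.141, -0.0, 1.611]
contact_force: [0.9, -0.8, -0.6]
grip_width: 61.9
finger_force: 30.0
```

>>> step_arm(targets=[0,-0.471,-0.02,-0.104,0,0,0.026,0,-0.941,-0.04,-0.208,0,0,0.051,0,-0.941,-0.04,-0.208,0,0,0.051,0,-0.941,-0.04,-0.208,0,0,0.051])

```text
time: 15.55
tool_pos: [439.6, -174.1, 259.1]
tcp_rot: [-3.14, -0.001, 1.571]
contact_force: [-0.3, 0.8, -1.2]
grip_width: 62.1
finger_force: 30.0
```

```bash
python3 - <<'E'
from h import *
bot.capture('wrist');o=bot.get_obs();print(o['time'],o['tool_pos'],o['tcp_rot'],o['grip_width'])
p,d=bot.capture('wrist');cv2.imwrite('pics/w5.png',p);W=cloud('wrist',d,o);H=cv2.cvtColor(p,cv2.COLOR_BGR2HSV)
wh=(H[...,1]<70)&(H[...,2]>90)
for nm,y,r in(('saucer',(-160,-20),53),('plate',(30,180),63)):
    w=wh&(W[...,1]>y[0])&(W[...,1]<y[1])&(W[...,0]>315)&(W[...,0]<460)&(W[...,2]<30)&(W[...,2]>8)
    h=cv2.convexHull(W[w][:,:2].astype(np.float32))[:,0];print(nm,w.sum(),circ(h,r),circ(h))
hi=(W[...,2]>200)&(H[...,0]>55)&(H[...,0]<100)&(H[...,1]>30);q=W[hi];print('cup',hi.sum(),np.nanpercentile(q,[1,50,99],axis=0).round(1))
E
```

```text
15.6 [ 439.72774407 -173.66367704  259.15056939] [-3.14043546e+00 -1.08281286e-03  1.57217279e+00] 62.29029956695558
saucer 7319 (array([395.9, -92.6]), 1.1, 37) (array([395.9, -92.6,  53.1]), 1.1, 37)Traceback (most recent call last):
  File "<stdin>", line 7, in <module>
TypeError: 'NoneType' object is not subscriptable
```

View pics/w5.png

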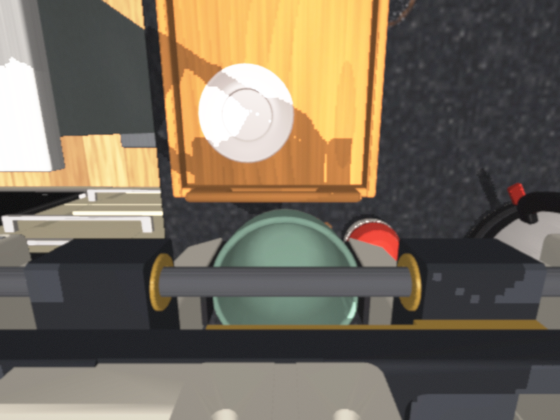

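```bash
python3 - <<'E'
from h import *
o=bot.get_obs();print(o['tool_pos'],o['tcp_rot'])
p,d=bot.capture('wrist');W=cloud('wrist',d,o);H=cv2.cvtColor(p,cv2.COLOR_BGR2HSV)
wh=(H[...,1]<70)&(H[...,2]>90)
w=wh&(W[...,1]>-160)&(W[...,1]<-20)&(W[...,0]>325)&(W[...,0]<460)&(W[...,2]<30)&(W[...,2]>8)
h=cv2.convexHull(W[w][:,:2].astype(np.float32))[:,0];print(circ(h,53))
q=W[w];s=q[q[:,2]>19];r=circ(s[:,:2]);print('hi',r)
v=np.mgrid[:420,:560][0]
hi=(W[...,2]>225)&(W[...,2]<285)&(H[...,0]>55)&(H[...,0]<100)&(H[...,1]>30)&(v<262)
q=W[hi];print('cup',hi.sum(),np.nanpercentile(q,[1,50,99],axis=0).round(1))
t=q[q[:,2]>q[:,2].max()-6];hh=cv2.convexHull(t[:,:2].astype(np.float32))[:,0];hh=hh[hh[:,1]>-165];print(circ(hh,32),t[:,2].max())
E
python3 -c "
from plan import *
plan([440,-175,260],1.5708,[(396,-92.3,170,1.5708,0,40,0),(396,-92.3,80,1.5708,0,25,1),(396,-92.3,54,1.5708,0,8,3)])"
```

```text
[ 439.82044494 -173.4783707   259.26328373] [-3.14058379e+00 -8.49564097e-04  1.57282334e+00]
(array([395.7, -92.6]), 0.5, 59)
hi (array([395.6, -92.9,  49.2]), 2.2, 1932)
cup 5174 [[ 412.7 -178.5  225.8]
 [ 439.3 -163.1  233.6]
 [ 466.7 -141.7  269. ]]
(array([ 439.4, -173.4]), 0.8, 32) 269.81994433792886
4 [0,0.207,-0.11,0.225,0,0,0,0,0.414,-0.22,0.45,0,0,0,0,0.62,-0.33,0.675,0,0,0,0,0.827,-0.44,0.9,0,0,-0]
5 [0,0,0,0.225,0,0,0,0,0,0,0.45,0,0,0,0,0,0,0.675,0,0,0,0,0,0,0.9,0,0,0,0,0,0,0.9,0,0,-0]
7 [0,0,0,0.065,0,0,0,0,0,0,0.13,0,0,0,0,0,0,0.195,0,0,0,0,0,0,0.26,0,0,0,0,0,0,0.26,0,0,0,0,0,0,0.26,0,0,0,0,0,0,0.26,0,0,-0]
end [396.  -92.3  54. ] 1.5708
```

>>> step_arm(targets=[0,0.207,-0.11,0.225,0,0,0,0,0.414,-0.22,0.45,0,0,0,0,0.62,-0.33,0.675,0,0,0,0,0.827,-0.44,0.9,0,0,0])

```text
time: 16.2
tool_pos: [395.5, -90.4, 169.1]
tcp_rot: [3.141, 0.0, 1.573]
contact_force: [0.1, -0.3, -1.9]
grip_width: 61.8
finger_force: 30.0
```

>>> step_arm(targets=[0,0,0,0.225,0,0,0,0,0,0,0.45,0,0,0,0,0,0,0.675,0,0,0,0,0,0,0.9,0,0,0,0,0,0,0.9,0,0,0])

```text
time: 16.82
tool_pos: [395.1, -90.9, 78.8]
tcp_rot: [-3.138, -0.001, 1.573]
contact_force: [-0.7, -0.0, -1.6]
grip_width: 62.2
finger_force: 30.0
```

>>> step_arm(targets=[0,0,0,0.065,0,0,0,0,0,0,0.13,0,0,0,0,0,0,0.195,0,0,0,0,0,0,0.26,0,0,0,0,0,0,0.26,0,0,0,0,0,0,0.26,0,0,0,0,0,0,0.26,0,0,0])

```text
time: 17.7
tool_pos: [396.2, -92.2, 53.9]
tcp_rot: [3.141, 0.0, 1.571]
contact_force: [0.5, 0.5, -1.0]
grip_width: 62.4
finger_force: 30.0
```

```bash
python3 - <<'E'
from h import *
for n in('side','top'):
    p,d=bot.capture(n);W=cloud(n,d);H=cv2.cvtColor(p,cv2.COLOR_BGR2HSV)
    q0=np.load(n+'0.npy');W0=cloud(n,q0);H0=cv2.cvtColor(cv2.imread(f'pics/{n}0.png'),cv2.COLOR_BGR2HSV)
    for nm,WW,HH in(('before',W0,H0),('now',W,H)):
        w=(HH[...,1]<60)&(HH[...,2]>110)&(WW[...,1]>-165)&(WW[...,1]<-20)&(WW[...,0]>325)&(WW[...,0]<460)&(WW[...,2]<28)&(WW[...,2]>16)
        q=WW[w]
        if len(q)>20:
            h=cv2.convexHull(q[:,:2].astype(np.float32))[:,0];c=np.array([395.8,-92.5])
            g=h[np.abs(np.hypot(*(h-c).T)-53)<5];print(n,nm,len(q),circ(g,53), np.degrees(np.arctan2(*(g-c).T[::-1])).round().astype(int).tolist())
    t=(HH[...,0]>55)&(HH[...,0]<100)&(HH[...,1]>30)&(W[...,2]>55)&(W[...,2]<70)&(np.hypot(W[...,0]-396,W[...,1]+92)<45)
    print(n,'cup',t.sum(),circ(W[t][:,:2],32) if t.sum()>15 else '')
cv2.imwrite('pics/top1.png',p)
E
```

```text
side before 189 (array([394.9, -90.8]), 2.1, 25) [4, 25, 38, 49, 70, 83, 88, 98, 106, 134, 154, 161, 179, -171, -164, -159, -155, -141, -107, -88, -79, -57, -41, -24, -11]
side now 124 (array([394.7, -90.8]), 1.7, 18) [5, 15, 24, 51, 79, 92, 110, 118, 126, 143, 153, 166, 177, -170, -162, -156, -154, 1]
side cup 3 
top before 175 (array([396. , -89.9]), 1.9, 15) [-28, 135, 141, 150, 162, -172, -167, -158, -147, -129, -118, -110, -96, -89, -61]
top now 104 (array([395.3, -92.1]), 1.2, 14) [38, 44, 53, 76, 90, 92, 111, 150, 169, -176, -159, -150, -142, 36]
top cup 0
```

>>> step_arm(targets=[0,-0.0,0,0.007,0,0,0,0,0,0,0.013,0,0,0,0,0,0,0.013,0,0,0])

```text
time: 18.18
tool_pos: [396.0, -92.1, 52.4]
tcp_rot: [-3.142, 0.0, 1.571]
contact_force: [0.4, 0.6, -0.8]
grip_width: 62.2
finger_force: 30.0
```

>>> step_arm(targets=[0.85,0,0,0,0,0,0,0.85,0,0,0,0,0,0,0.85,0,0,0,0,0,0,0.85,0,0,0,0,0,0,0.85,0,0,0,0,0,0])

```text
time: 18.8
tool_pos: [396.0, -92.1, 52.4]
tcp_rot: [3.142, 0.0, 1.571]
contact_force: [-0.3, -0.4, 0.1]
grip_width: 78.1
finger_force: 0.0
```

>>> step_arm(targets=[0.85,0,0,-0.15,0,0,0,0.85,0,0,-0.35,0,0,0,0.85,0,0,-0.65,0,0,0,0.85,0,0,-1,0,0,0])

```text
time: 19.3
tool_pos: [395.6, -91.9, 153.1]
tcp_rot: [-3.14, -0.0, 1.571]
contact_force: [-0.3, 0.2, 0.4]
grip_width: 77.8
finger_force: 0.0
```

```bash
python3 -c "
from plan import *
plan([396,-92.3,152.7],1.5708,[(396,-180,250,1.5708,.6,45,2)])"
```

```text
5 [0.6,-0.292,0,-0.324,0,0,0,0.6,-0.585,0,-0.649,0,0,0,0.6,-0.877,0,-0.973,0,0,0,0.6,-0.877,0,-0.973,0,0,0,0.6,-0.877,0,-0.973,0,0,-0]
end [ 396. -180.  250.] 1.5708
```

>>> step_arm(targets=[0.6,-0.292,0,-0.324,0,0,0,0.6,-0.585,0,-0.649,0,0,0,0.6,-0.877,0,-0.973,0,0,0,0.6,-0.877,0,-0.973,0,0,0,0.6,-0.877,0,-0.973,0,0,0])

```text
time: 19.92
tool_pos: [395.5, -179.1, 248.9]
tcp_rot: [-3.14, -0.001, 1.571]
contact_force: [0.4, 0.1, 0.5]
grip_width: 55.4
finger_force: 0.0
```

```bash
python3 - <<'E'
from h import *
bot.capture('wrist');bot.capture('wrist');o=bot.get_obs();print(o['time'],o['tool_pos'])
p,d=bot.capture('wrist');cv2.imwrite('pics/w6.png',p);W=cloud('wrist',d,o);H=cv2.cvtColor(p,cv2.COLOR_BGR2HSV)
near=(np.hypot(W[...,0]-396,W[...,1]+92)<75)
t=near&(H[...,0]>55)&(H[...,0]<100)&(H[...,1]>30)&(W[...,2]>20)&(W[...,2]<75)
q=W[t];top=q[q[:,2]>57];c=top[:,:2].mean(0);h=cv2.convexHull(top[:,:2].astype(np.float32))[:,0];h=h[h[:,1]>-110];c=circ(h,32);print('cup',c,np.percentile(q[:,2],[2,98]));c=c[0]
v=q[:,:2]-c;r=np.hypot(*v.T);g=r>42;print('handle',g.sum(),np.median(np.arctan2(v[g,1],v[g,0]))+np.pi/2,r.max())
w=near&(H[...,1]<40)&(H[...,2]>90)&(W[...,2]<28)&(W[...,2]>17)
h=cv2.convexHull(W[w][:,:2].astype(np.float32))[:,0];g=h[np.abs(np.hypot(*(h-[395.7,-92.3]).T)-53)<5];print('saucer',circ(g,53))
rim=top;print('rim z spread',[np.median(rim[(np.abs(np.arctan2(*(rim[:,:2]-c).T[::-1])-a)<.3),2]).round(1) for a in(-2.5,-1,0,1,2,2.8)])
E
python3 -c "
from plan import *
plan([396,-180,250],1.5708,[(391,-330,230,1.5708,.8,55,2)])"
```

```text
20.025 [ 395.46903189 -178.72816551  248.5838305 ]
cup (array([395.8, -92.8]), 0.6, 35) [20.21335476 62.13464229]
handle 130 0.00824421098928907 55.512763180886054
saucer (array([395.9, -92.7]), 0.7, 53)
rim z spread [np.float64(60.6), np.float64(60.7), np.float64(61.2), np.float64(60.2), np.float64(60.1), np.float64(60.7)]
2 [0.8,-0.375,-0.013,0.05,0,0,0,0.8,-0.75,-0.025,0.1,0,0,-0]
4 [0.8,-0.375,-0.013,0.05,0,0,0,0.8,-0.75,-0.025,0.1,0,0,0,0.8,-0.75,-0.025,0.1,0,0,0,0.8,-0.75,-0.025,0.1,0,0,-0]
end [ 391. -330.  230.] 1.5708
```

View pics/w6.png

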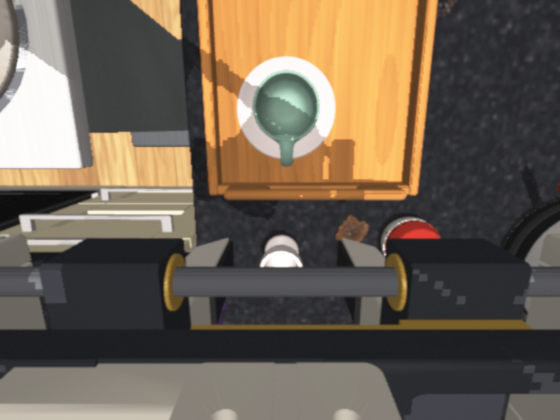

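The cup sits centred in the saucer at (287,105), with its handle straight right (offset 0.008 rad) and its rim level. Next is the white egg cup.

>>> step_arm(targets=[0.8,-0.375,-0.013,0.05,0,0,0,0.8,-0.75,-0.025,0.1,0,0,0])

```text
time: 20.32
tool_pos: [393.7, -254.6, 239.0]
tcp_rot: [-3.141, -0.001, 1.574]
contact_force: [0.6, -0.5, -0.9]
grip_width: 70.4
finger_force: 0.0
```

>>> step_arm(targets=[0.8,-0.375,-0.013,0.05,0,0,0,0.8,-0.75,-0.025,0.1,0,0,0,0.8,-0.75,-0.025,0.1,0,0,0,0.8,-0.75,-0.025,0.1,0,0,0])

```text
time: 20.82
tool_pos: [391.1, -328.6, 229.1]
tcp_rot: [-3.141, -0.002, 1.572]
contact_force: [-0.0, -0.9, -1.0]
grip_width: 73.6
finger_force: 0.0
```

```bash
python3 - <<'E'
from h import *
bot.capture('wrist');bot.capture('wrist');o=bot.get_obs();print(o['time'],o['tool_pos'])
p,d=bot.capture('wrist');cv2.imwrite('pics/w7.png',p);W=cloud('wrist',d,o);H=cv2.cvtColor(p,cv2.COLOR_BGR2HSV)
near=np.hypot(W[...,0]-391,W[...,1]+262)<40
t=near&(W[...,2]>54)&(W[...,2]<68);q=W[t];h=cv2.convexHull(q[:,:2].astype(np.float32))[:,0];print('egg',t.sum(),circ(h,24),circ(h),np.median(q[:,2]),p[t].mean(0))
E
```

```text
20.925 [ 391.35332116 -328.49567722  229.67470923]
egg 710 (array([ 390.1, -263.9]), 0.5, 40) (array([ 390.2, -263.9,   23.6]), 0.2, 40) 61.00758537709663 [219.85352113 223.54084507 231.83661972]
```

```bash
python3 -c "
from plan import *
plan([391,-330,230],1.5708,[(390,-263.7,140,1.5708,.8,45,0),(390,-263.7,58,1.5708,.8,22,2),(390,-263.7,58,1.5708,0,20,4),(390,-263.7,150,1.5708,0,25,0),(391,20,250,1.5708,0,50,3)])"
```

```text
3 [0.8,0.221,-0.003,0.3,0,0,0,0.8,0.442,-0.007,0.6,0,0,0,0.8,0.663,-0.01,0.9,0,0,-0]
6 [0.8,0,0,0.205,0,0,0,0.8,0,0,0.41,0,0,0,0.8,0,0,0.615,0,0,0,0.8,0,0,0.82,0,0,0,0.8,0,0,0.82,0,0,0,0.8,0,0,0.82,0,0,-0]
5 [0,0,0,0,0,0,0,0,0,0,0,0,0,0,0,0,0,0,0,0,0,0,0,0,0,0,0,0,0,0,0,0,0,0,-0]
4 [0,0,0,-0.23,0,0,0,0,0,0,-0.46,0,0,0,0,0,0,-0.69,0,0,0,0,0,0,-0.92,0,0,-0]
3 [0,0.315,0.001,-0.111,0,0,0,0,0.63,0.002,-0.222,0,0,0,0,0.946,0.003,-0.333,0,0,-0]
3 [0,0.315,0.001,-0.111,0,0,0,0,0.63,0.002,-0.222,0,0,0,0,0.946,0.003,-0.333,0,0,-0]
6 [0,0.315,0.001,-0.111,0,0,0,0,0.63,0.002,-0.222,0,0,0,0,0.946,0.003,-0.333,0,0,0,0,0.946,0.003,-0.333,0,0,0,0,0.946,0.003,-0.333,0,0,0,0,0.946,0.003,-0.333,0,0,-0]
end [391.  20. 250.] 1.5708
```

>>> step_arm(targets=[0.8,0.221,-0.003,0.3,0,0,0,0.8,0.442,-0.007,0.6,0,0,0,0.8,0.663,-0.01,0.9,0,0,0])

```text
time: 21.35
tool_pos: [390.3, -262.1, 139.3]
tcp_rot: [3.141, 0.001, 1.572]
contact_force: [0.7, -0.2, -0.1]
grip_width: 73.4
finger_force: 0.0
```

>>> step_arm(targets=[0.8,0,0,0.205,0,0,0,0.8,0,0,0.41,0,0,0,0.8,0,0,0.615,0,0,0,0.8,0,0,0.82,0,0,0,0.8,0,0,0.82,0,0,0,0.8,0,0,0.82,0,0,0])

```text
time: 22.1
tool_pos: [390.6, -263.5, 58.5]
tcp_rot: [3.141, 0.001, 1.572]
contact_force: [0.2, 0.1, 0.7]
grip_width: 73.5
finger_force: 0.0
```

>>> step_arm(targets=[0,0,0,0,0,0,0,0,0,0,0,0,0,0,0,0,0,0,0,0,0,0,0,0,0,0,0,0,0,0,0,0,0,0,0])

```text
time: 22.72
tool_pos: [390.3, -263.6, 58.0]
tcp_rot: [3.141, 0.0, 1.571]
contact_force: [-0.1, 0.6, 4.3]
grip_width: 46.9
finger_force: 30.0
```

>>> step_arm(targets=[0,0,0,-0.23,0,0,0,0,0,0,-0.46,0,0,0,0,0,0,-0.69,0,0,0,0,0,0,-0.92,0,0,0])

```text
time: 23.22
tool_pos: [389.8, -263.3, 150.1]
tcp_rot: [-3.141, -0.001, 1.571]
contact_force: [0.3, -0.1, -1.4]
grip_width: 46.4
finger_force: 30.0
```

>>> step_arm(targets=[0,0.315,0.001,-0.111,0,0,0,0,0.63,0.002,-0.222,0,0,0,0,0.946,0.003,-0.333,0,0,0])

```text
time: 23.6
tool_pos: [389.9, -167.8, 183.0]
tcp_rot: [-3.141, -0.0, 1.571]
contact_force: [0.0, -0.1, -1.0]
grip_width: 46.9
finger_force: 30.0
```

>>> step_arm(targets=[0,0.315,0.001,-0.111,0,0,0,0,0.63,0.002,-0.222,0,0,0,0,0.946,0.003,-0.333,0,0,0])

```text
time: 23.98
tool_pos: [390.2, -73.2, 216.4]
tcp_rot: [-3.141, -0.0, 1.571]
contact_force: [-0.4, 0.4, -0.6]
grip_width: 46.9
finger_force: 30.0
```

>>> step_arm(targets=[0,0.315,0.001,-0.111,0,0,0,0,0.63,0.002,-0.222,0,0,0,0,0.946,0.003,-0.333,0,0,0,0,0.946,0.003,-0.333,0,0,0,0,0.946,0.003,-0.333,0,0,0,0,0.946,0.003,-0.333,0,0,0])

```text
time: 24.72
tool_pos: [390.7, 19.6, 249.1]
tcp_rot: [-3.14, 0.0, 1.57]
contact_force: [0.4, -0.5, -1.3]
grip_width: 46.6
finger_force: 30.0
```

```bash
python3 - <<'E'
from h import *
bot.capture('wrist');o=bot.get_obs();print(o['time'],o['tool_pos'],o['tcp_rot'],o['grip_width'])
p,d=bot.capture('wrist');cv2.imwrite('pics/w8.png',p);W=cloud('wrist',d,o);H=cv2.cvtColor(p,cv2.COLOR_BGR2HSV)
w=(H[...,1]<70)&(H[...,2]>90)&(W[...,1]>30)&(W[...,1]<190)&(W[...,0]>315)&(W[...,0]<457)&(W[...,2]<30)&(W[...,2]>8)
h=cv2.convexHull(W[w][:,:2].astype(np.float32))[:,0];print('plate',circ(h,63))
v,u=np.mgrid[:420,:560]
t=(np.abs(W[...,0]-o['tool_pos'][0])<23)&(v<262)&(W[...,2]>190)&(W[...,2]<266)&(H[...,2]>90)&(W[...,1]>o['tool_pos'][1]-25)
q=W[t];print('egg',t.sum(),np.nanpercentile(q,[1,50,99],axis=0).round(1))
E
```

```text
24.775 [390.70448314  19.60122216 249.18713263] [-3.14065852e+00  1.16295319e-04  1.57014357e+00] 46.38890858061673
plate (array([390.9, 106.5]), 0.6, 57)
egg 3847 [[371.   15.7 192.8]
 [390.6  34.5 224. ]
 [410.4  43.1 253.4]]
```

View pics/w8.png

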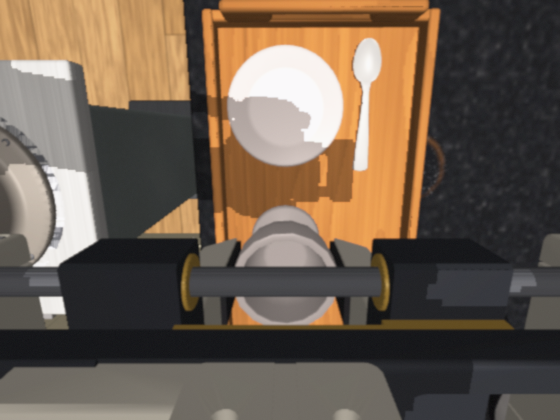

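The egg cup is held upright at (287,270) and the plate is clear at (285,105). The spoon hasn't moved. I'll place the egg cup.

```bash
python3 -c "
from plan import *
plan([391,20,250],1.5708,[(390.8,107,165,1.5708,0,40,0),(390.8,107,95,1.5708,0,25,1),(390.8,107,71.5,1.5708,0,8,4)])"
```

```text
4 [0,0.218,0,0.212,0,0,0,0,0.435,-0.001,0.425,0,0,0,0,0.653,-0.001,0.638,0,0,0,0,0.87,-0.002,0.85,0,0,-0]
4 [0,0,0,0.233,0,0,0,0,0,0,0.467,0,0,0,0,0,0,0.7,0,0,0,0,0,0,0.7,0,0,-0]
7 [0,0,0,0.078,0,0,0,0,0,0,0.157,0,0,0,0,0,0,0.235,0,0,0,0,0,0,0.235,0,0,0,0,0,0,0.235,0,0,0,0,0,0,0.235,0,0,0,0,0,0,0.235,0,0,-0]
end [390.8 107.   71.5] 1.5708
```

>>> step_arm(targets=[0,0.218,0,0.212,0,0,0,0,0.435,-0.001,0.425,0,0,0,0,0.653,-0.001,0.638,0,0,0,0,0.87,-0.002,0.85,0,0,0])

```text
time: 25.32
tool_pos: [390.7, 107.5, 163.8]
tcp_rot: [-3.142, 0.0, 1.57]
contact_force: [-0.2, 0.1, -0.8]
grip_width: 46.6
finger_force: 30.0
```

>>> step_arm(targets=[0,0,0,0.233,0,0,0,0,0,0,0.467,0,0,0,0,0,0,0.7,0,0,0,0,0,0,0.7,0,0,0])

```text
time: 25.82
tool_pos: [389.6, 106.8, 93.4]
tcp_rot: [-3.138, 0.0, 1.571]
contact_force: [0.4, 0.6, -1.0]
grip_width: 46.4
finger_force: 30.0
```

>>> step_arm(targets=[0,0,0,0.078,0,0,0,0,0,0,0.157,0,0,0,0,0,0,0.235,0,0,0,0,0,0,0.235,0,0,0,0,0,0,0.235,0,0,0,0,0,0,0.235,0,0,0,0,0,0,0.235,0,0,0])

```text
time: 26.7
tool_pos: [390.6, 107.3, 71.1]
tcp_rot: [3.141, 0.0, 1.572]
contact_force: [0.9, -0.0, -1.1]
grip_width: 46.7
finger_force: 30.0
```

>>> step_arm(targets=[0.7,0,0,0,0,0,0,0.7,0,0,0,0,0,0,0.7,0,0,0,0,0,0,0.7,0,0,0,0,0,0,0.7,0,0,0,0,0,0])

```text
time: 27.32
tool_pos: [390.6, 107.3, 71.1]
tcp_rot: [3.142, 0.0, 1.571]
contact_force: [0.2, 0.1, -0.3]
grip_width: 64.4
finger_force: 0.0
```

>>> step_arm(targets=[0.7,0,0,-0.15,0,0,0,0.7,0,0,-0.35,0,0,0,0.7,0,0,-0.65,0,0,0,0.7,0,0,-1,0,0,0])

```text
time: 27.82
tool_pos: [390.2, 107.3, 171.8]
tcp_rot: [-3.14, 0.0, 1.571]
contact_force: [-0.3, -0.5, -0.1]
grip_width: 64.2
finger_force: 0.0
```

```bash
python3 -c "
from plan import *
plan([390.8,107,171.5],1.5708,[(390,215,255,1.5708,.8,50,3)])"
```

```text
2 [0.8,0.27,-0.002,-0.209,0,0,0,0.8,0.54,-0.004,-0.417,0,0,-0]
5 [0.8,0.27,-0.002,-0.209,0,0,0,0.8,0.54,-0.004,-0.417,0,0,0,0.8,0.54,-0.004,-0.417,0,0,0,0.8,0.54,-0.004,-0.417,0,0,0,0.8,0.54,-0.004,-0.417,0,0,-0]
end [390. 215. 255.] 1.5708
```

>>> step_arm(targets=[0.8,0.27,-0.002,-0.209,0,0,0,0.8,0.54,-0.004,-0.417,0,0,0])

```text
time: 28.08
tool_pos: [390.1, 161.8, 213.7]
tcp_rot: [3.141, -0.0, 1.57]
contact_force: [0.5, 0.1, -0.2]
grip_width: 72.7
finger_force: 0.0
```

>>> step_arm(targets=[0.8,0.27,-0.002,-0.209,0,0,0,0.8,0.54,-0.004,-0.417,0,0,0,0.8,0.54,-0.004,-0.417,0,0,0,0.8,0.54,-0.004,-0.417,0,0,0])

```text
time: 28.58
tool_pos: [389.2, 214.7, 253.6]
tcp_rot: [-3.14, 0.001, 1.572]
contact_force: [0.6, -0.3, -0.3]
grip_width: 73.7
finger_force: 0.0
```

```bash
python3 - <<'E'
from h import *
bot.capture('wrist');o=bot.get_obs();print(o['time'],o['tool_pos'])
p,d=bot.capture('wrist');cv2.imwrite('pics/w9.png',p);W=cloud('wrist',d,o)
near=np.hypot(W[...,0]-390,W[...,1]-281.5)<32
for a,b,r in((66,84,17),(78,95,None),(20,44,21.5)):
    t=near&(W[...,2]>a)&(W[...,2]<b);q=W[t]
    if len(q)>15:
        h=cv2.convexHull(q[:,:2].astype(np.float32))[:,0];print('salt',a,t.sum(),circ(h,r),q.mean(0),np.percentile(q,[1,99],axis=0).round(1).tolist())
E
```

```text
28.625 [389.20990045 214.45930138 253.52585814]
salt 66 381 (array([389.2, 280.6]), 0.2, 35) [389.15973789 280.95072393  80.62170483] [[373.1, 263.8, 76.5], [405.9, 297.4, 84.0]]
salt 78 1034 (array([389.1, 280.5,  16.7]), 0.2, 27) [389.21560859 280.71461033  84.99257433] [[373.5, 264.9, 78.2], [404.9, 296.4, 89.6]]
salt 20 159 (array([389.3, 280.7]), 0.2, 25) [389.97920495 282.60610608  37.71481223] [[368.7, 260.3, 29.5], [410.6, 301.7, 43.7]]
```

```bash
python3 -c "
from plan import *
plan([390,215,255],1.5708,[(389.5,280.7,165,1.5708,.8,45,1),(389.5,280.7,110,1.5708,.8,25,0),(389.5,280.7,58,1.5708,.8,18,2),(389.5,280.7,58,1.5708,0,20,4),(389.5,280.7,155,1.5708,0,25,0),(393.3,5,185,1.5708,0,45,1),(393.3,5,100,1.5708,0,25,1),(393.3,5,66.3,1.5708,0,9,4)])"
```

```text
4 [0.8,0.219,-0.002,0.3,0,0,0,0.8,0.438,-0.003,0.6,0,0,0,0.8,0.657,-0.005,0.9,0,0,0,0.8,0.657,-0.005,0.9,0,0,-0]
3 [0.8,0,0,0.183,0,0,0,0.8,0,0,0.367,0,0,0,0.8,0,0,0.55,0,0,-0]
5 [0.8,0,0,0.173,0,0,0,0.8,0,0,0.347,0,0,0,0.8,0,0,0.52,0,0,0,0.8,0,0,0.52,0,0,0,0.8,0,0,0.52,0,0,-0]
5 [0,0,0,0,0,0,0,0,0,0,0,0,0,0,0,0,0,0,0,0,0,0,0,0,0,0,0,0,0,0,0,0,0,0,-0]
4 [0,0,0,-0.242,0,0,0,0,0,0,-0.485,0,0,0,0,0,0,-0.727,0,0,0,0,0,0,-0.97,0,0,-0]
3 [0,-0.306,0.004,-0.033,0,0,0,0,-0.613,0.008,-0.067,0,0,0,0,-0.919,0.013,-0.1,0,0,-0]
3 [0,-0.306,0.004,-0.033,0,0,0,0,-0.613,0.008,-0.067,0,0,0,0,-0.919,0.013,-0.1,0,0,-0]
4 [0,-0.306,0.004,-0.033,0,0,0,0,-0.613,0.008,-0.067,0,0,0,0,-0.919,0.013,-0.1,0,0,0,0,-0.919,0.013,-0.1,0,0,-0]
5 [0,0,0,0.212,0,0,0,0,0,0,0.425,0,0,0,0,0,0,0.638,0,0,0,0,0,0,0.85,0,0,0,0,0,0,0.85,0,0,-0]
8 [0,0,0,0.084,0,0,0,0,0,0,0.168,0,0,0,0,0,0,0.253,0,0,0,0,0,0,0.337,0,0,0,0,0,0,0.337,0,0,0,0,0,0,0.337,0,0,0,0,0,0,0.337,0,0,0,0,0,0,0.337,0,0,-0]
end [393.3   5.   66.3] 1.5708
```

>>> step_arm(targets=[0.8,0.219,-0.002,0.3,0,0,0,0.8,0.438,-0.003,0.6,0,0,0,0.8,0.657,-0.005,0.9,0,0,0,0.8,0.657,-0.005,0.9,0,0,0])

```text
time: 29.18
tool_pos: [387.8, 280.4, 162.0]
tcp_rot: [-3.136, 0.003, 1.572]
contact_force: [-0.4, -0.1, -0.0]
grip_width: 73.2
finger_force: 0.0
```

>>> step_arm(targets=[0.8,0,0,0.183,0,0,0,0.8,0,0,0.367,0,0,0,0.8,0,0,0.55,0,0,0])

```text
time: 29.55
tool_pos: [389.9, 280.0, 109.9]
tcp_rot: [3.14, -0.0, 1.571]
contact_force: [1.3, -0.1, 0.1]
grip_width: 73.2
finger_force: 0.0
```

>>> step_arm(targets=[0.8,0,0,0.173,0,0,0,0.8,0,0,0.347,0,0,0,0.8,0,0,0.52,0,0,0,0.8,0,0,0.52,0,0,0,0.8,0,0,0.52,0,0,0])

```text
time: 30.18
tool_pos: [389.9, 280.7, 58.5]
tcp_rot: [3.14, -0.0, 1.571]
contact_force: [0.0, -0.7, 0.0]
grip_width: 73.5
finger_force: 0.0
```

>>> step_arm(targets=[0,0,0,0,0,0,0,0,0,0,0,0,0,0,0,0,0,0,0,0,0,0,0,0,0,0,0,0,0,0,0,0,0,0,0])

```text
time: 30.8
tool_pos: [389.2, 281.1, 57.6]
tcp_rot: [3.141, 0.0, 1.572]
contact_force: [-0.2, 0.8, 1.9]
grip_width: 42.0
finger_force: 30.0
```

>>> step_arm(targets=[0,0,0,-0.242,0,0,0,0,0,0,-0.485,0,0,0,0,0,0,-0.727,0,0,0,0,0,0,-0.97,0,0,0])

```text
time: 31.3
tool_pos: [388.8, 280.9, 154.9]
tcp_rot: [-3.141, 0.0, 1.571]
contact_force: [-0.1, 0.9, -2.0]
grip_width: 41.6
finger_force: 30.0
```

Gripped at 42 mm. I carry it and set it down.

>>> step_arm(targets=[0,-0.306,0.004,-0.033,0,0,0,0,-0.613,0.008,-0.067,0,0,0,0,-0.919,0.013,-0.1,0,0,0])

```text
time: 31.68
tool_pos: [390.1, 188.2, 164.4]
tcp_rot: [-3.141, 0.0, 1.572]
contact_force: [0.3, -0.8, -1.2]
grip_width: 41.5
finger_force: 30.0
```

>>> step_arm(targets=[0,-0.306,0.004,-0.033,0,0,0,0,-0.613,0.008,-0.067,0,0,0,0,-0.919,0.013,-0.1,0,0,0])

```text
time: 32.05
tool_pos: [391.5, 96.3, 174.4]
tcp_rot: [-3.141, 0.0, 1.572]
contact_force: [0.1, -0.1, -1.1]
grip_width: 41.8
finger_force: 30.0
```

>>> step_arm(targets=[0,-0.306,0.004,-0.033,0,0,0,0,-0.613,0.008,-0.067,0,0,0,0,-0.919,0.013,-0.1,0,0,0,0,-0.919,0.013,-0.1,0,0,0])

```text
time: 32.55
tool_pos: [393.3, 4.0, 184.5]
tcp_rot: [3.142, 0.0, 1.568]
contact_force: [-0.5, 0.5, -1.8]
grip_width: 42.2
finger_force: 30.0
```

>>> step_arm(targets=[0,0,0,0.212,0,0,0,0,0,0,0.425,0,0,0,0,0,0,0.638,0,0,0,0,0,0,0.85,0,0,0,0,0,0,0.85,0,0,0])

```text
time: 33.17
tool_pos: [392.0, 6.2, 98.4]
tcp_rot: [-3.138, -0.001, 1.572]
contact_force: [-0.2, 0.4, -1.0]
grip_width: 41.7
finger_force: 30.0
```

>>> step_arm(targets=[0,0,0,0.084,0,0,0,0,0,0,0.168,0,0,0,0,0,0,0.253,0,0,0,0,0,0,0.337,0,0,0,0,0,0,0.337,0,0,0,0,0,0,0.337,0,0,0,0,0,0,0.337,0,0,0])

```text
time: 34.05
tool_pos: [393.3, 5.3, 65.8]
tcp_rot: [3.142, 0.0, 1.571]
contact_force: [-0.2, 0.2, -1.8]
grip_width: 41.5
finger_force: 30.0
```

>>> step_arm(targets=[0.6,0,0,0,0,0,0,0.6,0,0,0,0,0,0,0.6,0,0,0,0,0,0,0.6,0,0,0,0,0,0,0.6,0,0,0,0,0,0])

```text
time: 34.67
tool_pos: [393.3, 5.3, 65.8]
tcp_rot: [3.142, 0.0, 1.571]
contact_force: [0.2, -0.8, -0.1]
grip_width: 54.8
finger_force: 0.0
```

>>> step_arm(targets=[0.6,0,0,-0.15,0,0,0,0.6,0,0,-0.35,0,0,0,0.6,0,0,-0.65,0,0,0,0.6,0,0,-1,0,0,0])

```text
time: 35.17
tool_pos: [392.8, 5.4, 166.5]
tcp_rot: [-3.14, -0.0, 1.571]
contact_force: [0.2, 0.0, -0.8]
grip_width: 54.7
finger_force: 0.0
```

```bash
python3 -c "
from plan import *
plan([393.3,5,166.3],1.5708,[(420,-130,290,1.5708,.6,50,3)])"
```

```text
2 [0.6,-0.338,0.067,-0.309,0,0,0,0.6,-0.675,0.133,-0.618,0,0,-0]
5 [0.6,-0.338,0.067,-0.309,0,0,0,0.6,-0.675,0.133,-0.618,0,0,0,0.6,-0.675,0.133,-0.618,0,0,0,0.6,-0.675,0.133,-0.618,0,0,0,0.6,-0.675,0.133,-0.618,0,0,-0]
end [ 420. -130.  290.] 1.5708
```

>>> step_arm(targets=[0.6,-0.338,0.067,-0.309,0,0,0,0.6,-0.675,0.133,-0.618,0,0,0])

```text
time: 35.42
tool_pos: [406.6, -62.7, 228.8]
tcp_rot: [3.141, 0.0, 1.573]
contact_force: [0.6, 0.0, -0.9]
grip_width: 54.9
finger_force: 0.0
```

>>> step_arm(targets=[0.6,-0.338,0.067,-0.309,0,0,0,0.6,-0.675,0.133,-0.618,0,0,0,0.6,-0.675,0.133,-0.618,0,0,0,0.6,-0.675,0.133,-0.618,0,0,0,0.6,-0.675,0.133,-0.618,0,0,0])

```text
time: 36.05
tool_pos: [419.3, -128.6, 288.4]
tcp_rot: [-3.14, -0.001, 1.572]
contact_force: [-0.4, 0.9, 0.3]
grip_width: 55.2
finger_force: 0.0
```

```bash
python3 - <<'E'
from h import *
bot.capture('wrist');o=bot.get_obs();print(o['time'],o['tool_pos'])
p,d=bot.capture('wrist');W=cloud('wrist',d,o);H=cv2.cvtColor(p,cv2.COLOR_BGR2HSV)
s,ds=bot.capture('side');cv2.imwrite('pics/end.png',np.hstack([cv2.resize(p,(480,360)),cv2.resize(s[130:250,220:340],(320,320))[:, :],])if 0 else cv2.resize(p,(560,420)))
cv2.imwrite('pics/endside.png',cv2.resize(s[130:250,215:345],(780,600)*1 if 0 else (650,600)))
def hull(cx,cy,R,a,b,r,wh=False):
    t=(np.hypot(W[...,0]-cx,W[...,1]-cy)<R)&(W[...,2]>a)&(W[...,2]<b)
    if wh:t&=(H[...,1]<70)&(H[...,2]>90)
    q=W[t];h=cv2.convexHull(q[:,:2].astype(np.float32))[:,0];return t.sum(),circ(h,r),np.percentile(q[:,2],98).round(1)
print('salt',hull(393,5,30,80,105,None));print('egg',hull(391,107,32,65,82,24));print('cup',hull(396,-92.5,34,55,70,32))
t=(np.hypot(W[...,0]-391,W[...,1]-107)<70)&(W[...,2]>17)&(W[...,2]<26)&(H[...,1]<70);h=cv2.convexHull(W[t][:,:2].astype(np.float32))[:,0];g=h[np.abs(np.hypot(*(h-[390.8,106.9]).T)-63)<4];print('plate',circ(g,63))
t=(W[...,0]>458)&(W[...,0]<525)&(W[...,1]>20)&(W[...,1]<190)&(H[...,1]<70)&(H[...,2]>110)&(W[...,2]<30);print('spoon',cv2.minAreaRect(W[t][:,:2].astype(np.float32)))
E
```

```text
36.1 [ 419.46267656 -128.65361293  288.5457254 ]
salt (np.int64(1076), (array([393.1,   4.7,  17. ]), 0.2, 34), np.float64(97.3))Traceback (most recent call last):
  File "<stdin>", line 10, in <module>
  File "<stdin>", line 9, in hull
TypeError: 'NoneType' object is not subscriptable
```

View pics/end.png

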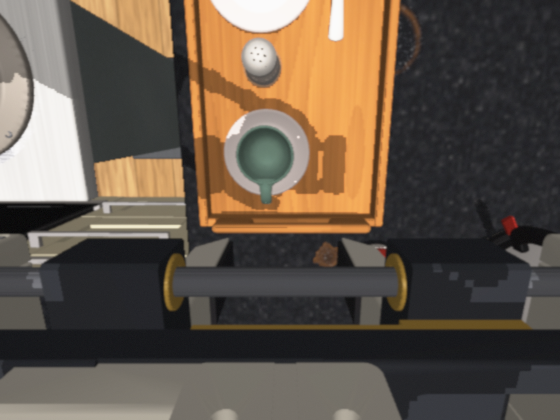

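View pics/endside.png

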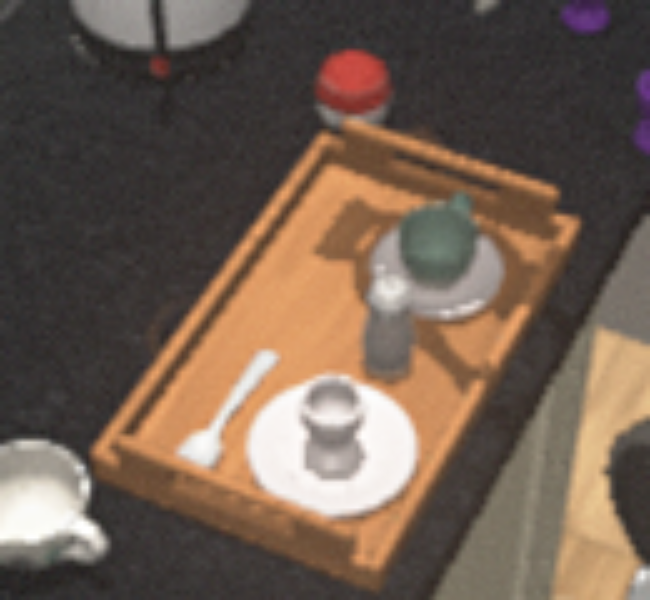

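The side view shows the egg cup standing in the middle of the plate at (333,430). The spoon lies behind it, from (205,450) at the bowl to (265,360) at the handle. The salt shaker stands between the dishes at (388,330), and the cup is in the saucer with its handle to the right. The robot is clear, so I hand in.

```bash
python3 -c "
from plant import bot
print(bot.close_job())"
```

```text
the job is handed in; nothing more can be done
None
```

I laid the tray in the order asked and handed the job in at about 36 s of the 104 s allowed. Teaspoon, cup, egg cup and salt shaker all looked right in the last pictures; the egg cup's centring I judged only by eye.

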